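Proof-pull the re-glued drawer pulls

ROBOT

A 6-joint arm with a two-finger parallel gripper is mounted at the origin on the work surface. World frame = base frame: x ahead of the robot, y to its left, z up, the work surface at z = 0. Lengths are in mm, angles in degrees, forces in N, time in s.
With the tool pointing down it reaches from about 300 to 850 mm from the base axis. Payload 4.2 kg.
Tool frame: the origin (TCP) lies between the finger pads; the fingertips stand ahead of it and the grasp point (between the pads) lies 8 mm behind it (env.tip_reach is the x of the fingertips in the tool frame, in mm); x points along the fingers, y is the direction in which the jaws open and shut, and the axes are right-handed (so a half turn about x gives the same grasp; the last joint's range is limited). The gripper opens to 91 mm and grips with 3 to 60 N. Pads are 32 mm wide; open, the fingers measure 118 mm over their backs; the gripper's body (76 mm by 178 mm) begins 60 mm behind the grasp point.
Start: joints at [-68.182, 18.312, 89.639, -0, 72.044, -1.146], TCP at [224.343, -529.445, 224.976] pointing down, gripper open.
Joint ranges: [-177.97, 177.97], [-48.28, 115.42], [12.27, 149.76], [-77.06, 257.06], [2.81, 150.46], [-146.56, 146.56]. Speed limits (degrees/s): [147.25, 147.25, 180, 180, 180, 180].

INTERFACE

Orientations are given as [roll, pitch, yaw] about the fixed x, y, z axes, in that order (R = Rz(yaw) Ry(pitch) Rx(roll)).
In Python, from workcell import env, cams gives the robot as it stands.
- The arm moves only by the tool arm_command, never from a script. Its argument "deltas" is a list of rows, each a list of 3 entries, a list of its own where there are three numbers: the opening, from 0 (shut) to 1 (fully open), then the shift along the world's x, y, z in mm, then the turn about the world's z in rad. A call has 1 to 20 rows; each row is the pose to reach, as a shift and turn from the pose commanded when the call began; what a row does not reach only later rows make up. A row lasts 1/10 s, in which the tool goes at most 50 mm and 8.59 degrees, less where a joint would pass 70% of its speed; a pose out of reach is approached as far as the arm can. A call with a gripper value outside its range is refused whole. The fingers move at their own pace and stop on an object; "grip_force" is the grip in N (left out, the last holds). Time passes only in rows, so rows that repeat a pose let the fingers close. It gives the time, the measured TCP pose, the force and the opening at its end, in the units of the state.
- env.state(): the state, without advancing time (a new reading comes with each control period).
- cams.grab_frame(name): name is "scene" or "top" or "wrist"; returns a dict with "img" (480x640x3 uint8, red, green, blue), "K" (3x3 intrinsics, pixels), "dist" ([k1, k2, p1, p2, k3] as OpenCV has them; the pictures are not rectified), "rvec" (rotation vector, rad) and "tvec" (3), from world to camera coordinates, as OpenCV has them. Camera axes: x right, y down, z forward; pixel columns grow to the right and rows downward; lengths in mm; the calibration is good to about 2 mm. A picture is of the moment at which its call begins. There is no depth.
- env.job_done(): hands the job in, once; it reports no verdict.
Trained networks look in a picture, given as the dict that the camera call returned (one of the last four; its "shot" number tells which), for a name from the list of things; names that differ only in an ending like _2 or _b are one class to them, and where a whole thing is asked for, a point or a joint stands for the part that bears it (a point fixed in the world has none). Each returns a list of dicts, best first, with "conf" (0 to 1); they miss things now and then, are a little off and sometimes report something else, mostly with a low value. They report only what shows in the picture. A call takes as long as a camera call. They do not tell look-alikes from the thing itself.
- cams.silhouettes(picture, name): "region" (480x640 bool, what is visible of it) and "centre" ([column, row] in pixels, amid what is visible of it).
The state is a dict: "time_s": time; "qpos": joint angles; "qvel": joint speeds; "effort": joint torques, N m; "ee_pos": TCP position; "ee_rot": TCP orientation; "force": force on the tool from outside, world axes, zero at the start; "torque": the same for the moment, N m; "gripper_width": finger opening in mm.
Only numpy, scipy, OpenCV 4.12 (cv2) and the standard library are available. Lean on these libraries where they do the work, as an engineer would, in place of code of your own. Each camera call takes 0.05 s, during which the arm holds its last target.

TASK

Turn the tester's load dial to its long index mark (15 N). Then, from the longest drawer pull to the shortest, slide each one's foot plate centred into the tester's shoe and draw it straight up by its handle to the 15 N mark (shoe raised 15 mm, never beyond 22 mm), holding it there for a good second. Finally let the shoe settle back, have all the pulls lying plate-down on the floor of the grey box, and press its lid gently right shut, leaving the other things on the bench alone.

Things in the scene. Friction and masses are not known exactly. Their poses are not given: they have to be found in the camera images.
- pull_a: the longest of four kinds of drawer pull, 2 or 3 of which are present: flat dark steel foot plate 110 (x) x 60 x 6 mm, with a white bar handle glued on along its middle: bar 96 mm long (x), 14 wide, 40 to 56 mm above the plate's underside, a post below each end. Origin: centre of the underside, z up; 0.11 to 0.18 kg. Either end may go first.
- pull_b: the second longest of four kinds of drawer pull, 2 or 3 of which are present: flat dark steel foot plate 92 (x) x 60 x 6 mm, with a white bar handle glued on along its middle: bar 78 mm long (x), 14 wide, 40 to 56 mm above the plate's underside, a post below each end. Origin: centre of the underside, z up; 0.11 to 0.18 kg. Either end may go first.
- pull_c: the third longest of four kinds of drawer pull, 2 or 3 of which are present: flat dark steel foot plate 76 (x) x 60 x 6 mm, with a white bar handle glued on along its middle: bar 62 mm long (x), 14 wide, 40 to 56 mm above the plate's underside, a post below each end. Origin: centre of the underside, z up; 0.11 to 0.18 kg. Either end may go first.
- pull_d: the shortest of four kinds of drawer pull, 2 or 3 of which are present: flat dark steel foot plate 60 (x) x 60 x 6 mm, with a white bar handle glued on along its middle: bar 46 mm long (x), 14 wide, 40 to 56 mm above the plate's underside, a post below each end. Origin: centre of the underside, z up; 0.11 to 0.18 kg. Either end may go first.
- tester: fixed bench pull tester: grey base 30 mm high (own x -80 to +130 mm, y -65 to +185), aluminium mast 140 mm high and 70 wide at x +90 to +120 with a scale on its far side. Origin: on the table below the shoe's centre; z up; x from the shoe's open front to the mast; dial on the +y side.
- shoe: tester's steel channel, sliding straight up on a spring; front (-x) open. Origin: centre of its floor, 40 mm above the table at rest; axes as tester. Floor 80 mm long; channel 68 wide, 12 high under two lips (tops 17 mm up, 38 mm gap between for the handle). A foot plate slid in along +x is caught by the lips when lifted. Guides flare 27 mm out in front. No stop behind: centre the pull over the floor.
- lift (a joint): rise of the shoe, m, 0 to 0.03. Its spring gives at about 7.5 N and adds 0.5 N per mm: 15 N of pull (besides the part's own weight) holds it at 0.015, the 15 N mark, where the dark pointer meets the one long line of the scale. Above 0.022 is overload. Goes back to 0 by itself.
- dial (a joint): load dial's angle, rad, 0 to 3.14, growing clockwise from above. At 0 its white pointer line points to the tester's -x, at 1.571 to +y, where the one long thick index mark (15 N) is. Stays where left (friction 0.05 N m).
- dial_grip (a point): point on the dial's axis at gripping height, 67 mm above the table. Dial: black 64 mm disc with an upright bar 58 mm long, 14 wide, 43 to 77 mm above the table. Own x runs along the bar, white pointer line at its -x end; turns with the dial.
- box: fixed grey open-topped box, 170 (x) x 300 (y) x 70 mm, walls and floor 5 mm. Origin: centre of its underside, z up. Three pulls fit side by side, bars along the box's x.
- lid (a joint): angle of the box's clear lid, rad: 0 shut on the rim (its stop), 1.57 upright, at most 1.9. Stiff hinge: stays where left; up to 4 N at its free edge moves it either way.
- lid_hinge (a point): middle of the lid's hinge line on the box's far (+x) rim, 70.5 mm above the table. Lid: plate 170 mm from hinge to free edge, 300 wide, 8 thick; the line lies at its inner face. Turns with the lid: own -x points to the free edge, own z out of the outer face.
- lid_handle (a point): small grey knob on the lid's outer face, mid-width, 140 mm from the hinge; this point is 43 mm out from the inner face.
- gallipot: small steel cup, 60 mm wide, 40 mm high, to be left alone. Origin: centre of underside.
- amber_bottle: amber bottle, 60 mm wide, 130 mm high, to be left alone. Origin: centre of underside.
- jar: white jar, 64 mm wide, 85 mm high, to be left alone. Origin: centre of underside.
- screwdriver: screwdriver lying flat, to be left alone.
Mind the look-alikes: they are no part of the job. Leave any blue or pink look-alike of the pull_b alone.

How it is judged (in metres and radians):
On the way, in this order (a step that is already met when the one before it is completed fails the run):
1. load dial on its index mark (1.571 rad, within 0.1) (value of joint dial between 1.471 and 1.671 rad), for 0.3 s.
2. the 110 mm pull, middle within 30 mm of the shoe's middle, pulls the shoe up by 11.5 to 18.5 mm (plate against the lips, underside 57.5 to 64.5 mm above the table) for 0.8 s (height (world z) of pull_a between 0.0575 and 0.0645 m and x of pull_a in the frame of shoe between -0.03 and 0.03 m and y of pull_a in the frame of shoe between -0.012 and 0.012 m and z of pull_a in the frame of shoe above 0.004 m and contact force between pull_a and shoe above 10 N), for 0.8 s.
3. the 92 mm pull, middle within 30 mm of the shoe's middle, pulls the shoe up by 11.5 to 18.5 mm (plate against the lips, underside 57.5 to 64.5 mm above the table) for 0.8 s (height (world z) of pull_b between 0.0575 and 0.0645 m and x of pull_b in the frame of shoe between -0.03 and 0.03 m and y of pull_b in the frame of shoe between -0.012 and 0.012 m and z of pull_b in the frame of shoe above 0.004 m and contact force between pull_b and shoe above 10 N), for 0.8 s.
4. the 76 mm pull, middle within 30 mm of the shoe's middle, pulls the shoe up by 11.5 to 18.5 mm (plate against the lips, underside 57.5 to 64.5 mm above the table) for 0.8 s (height (world z) of pull_c between 0.0575 and 0.0645 m and x of pull_c in the frame of shoe between -0.03 and 0.03 m and y of pull_c in the frame of shoe between -0.012 and 0.012 m and z of pull_c in the frame of shoe above 0.004 m and contact force between pull_c and shoe above 10 N), for 0.8 s.
5. the 60 mm pull, middle within 30 mm of the shoe's middle, pulls the shoe up by 11.5 to 18.5 mm (plate against the lips, underside 57.5 to 64.5 mm above the table) for 0.8 s (height (world z) of pull_d between 0.0575 and 0.0645 m and x of pull_d in the frame of shoe between -0.03 and 0.03 m and y of pull_d in the frame of shoe between -0.012 and 0.012 m and z of pull_d in the frame of shoe above 0.004 m and contact force between pull_d and shoe above 10 N), for 0.8 s.
At the end, for the whole second after the job is handed in: every pull lies at rest plate-down on the box's floor (within 7 mm of it, tilted less than 0.12 rad), the lid is shut (under 0.04 rad), the shoe is back at rest (under 2 mm) and the dial is within 0.1 rad of its index mark (all of step 1 and z of pull_a in the frame of box between 0 and 0.012 m and angle between each of pull_a, pull_b, pull_c, pull_d's own z axis and vertical below 0.12 rad and linear speed of each of pull_a, pull_b, pull_c, pull_d below 0.02 m/s and x of pull_a in the frame of box between -0.08 and 0.08 m and y of pull_a in the frame of box between -0.145 and 0.145 m and z of pull_b in the frame of box between 0 and 0.012 m and x of pull_b in the frame of box between -0.08 and 0.08 m and y of pull_b in the frame of box between -0.145 and 0.145 m and z of pull_c in the frame of box between 0 and 0.012 m and x of pull_c in the frame of box between -0.08 and 0.08 m and y of pull_c in the frame of box between -0.145 and 0.145 m and z of pull_d in the frame of box between 0 and 0.012 m and x of pull_d in the frame of box between -0.08 and 0.08 m and y of pull_d in the frame of box between -0.145 and 0.145 m and value of joint lid below 0.04 rad and value of joint lift below 0.002 m); the robot touches nothing.
It fails at once if overload: the shoe is pulled up more than 22 mm (value of joint lift above 0.022 m).
It fails at once if the lid is slammed: faster than 1.5 rad/s in the last 0.25 rad (value of joint lid below 0.25 rad and velocity of joint lid below -1.5 rad/s).
It fails at once if a bystander is moved more than 40 mm (distance of any of gallipot, amber_bottle, jar, screwdriver from where it was at the start of the episode above 0.04 m).
Of pull_a, pull_b, pull_c, pull_d only 2 to 3 are there at a start; the rules pass over those that are not, and their reading is None.
At some moment in a run one of pull_a, pull_b, pull_c, pull_d may be knocked a few centimetres aside while the robot is not near it.
It also fails if it takes over 210 s, if anything falls off the work surface, if the arm or the gripper's body presses on something with over 40 N, if the wrist force passes 120 N, or if a joint passes its speed limit or range.

## Working session

There is one attempt and no reset: what is moved stays moved. The work goes in short steps, Python scripts to look and compute and a tool call to move; the robot and the scene stay as the last step left them, time stands still between calls to the robot, and variables do not carry over. Pictures are saved under pics/ and viewed, and the job is handed in when it is done.

Besides the shell and the picture viewer there is one more tool, called after "Emit:" as name(argument=value, ...), one argument or row to a line, values as JSON. arm_command: Moves the arm, as the interface text tells. Its arguments: {"type":"object","properties":{"deltas":{"type":"array","items":{"type":"array"}},"grip_force":{"type":"number"}},"required":["deltas"]}

```bash
ls; mkdir -p pics; python3 - <<'E'
from workcell import env,cams
import cv2
s=env.state();print(s, env.tip_reach)
for n in ["scene","top","wrist"]:
    f=cams.grab_frame(n);cv2.imwrite(f"pics/{n}0.png",f["img"][:,:,::-1]);print(n,f["K"],f["dist"],f["rvec"],f["tvec"],f["shot"])
E
```

```text
pics
{'time_s': 0.0, 'qpos': array([-6.81820448e+01,  1.83517466e+01,  8.97068228e+01, -3.28060503e-03,
        7.20425916e+01, -1.14765868e+00]), 'qvel': array([ 0.04332285, -0.00534757, -0.05773314,  0.00714211, -0.00100484,
       -0.0648198 ]), 'effort': array([-6.98925269e-04, -4.12473428e+01, -2.31974888e+01,  7.26771285e-02,
        4.57122631e-02, -1.24965786e-04]), 'ee_pos': array([ 224.1413073 , -528.98955592,  224.11637416]), 'ee_rot': array([-89.38167008,  89.89879091, 113.58495804]), 'force': array([ 0.19562371, -0.40874954,  0.28716743]), 'torque': array([ 0.0015132 , -0.02353719, -0.05801844]), 'gripper_width': 91.15540424821357} 11.0
scene [[531.31117752   0.         319.03525261]
 [  0.         531.31117752 230.10077947]
 [  0.           0.           1.        ]] [-0.1444001  0.         0.         0.         0.       ] [ 1.10686251  2.64114849 -0.70354066] [ 329.81234842 -269.94000677 1723.17782247] 1
top [[537.31884669   0.         320.05707552]
 [  0.         537.31884669 238.73777173]
 [  0.           0.           1.        ]] [-0.10922  0.       0.       0.       0.     ] [ 2.09032622 -2.1541912   0.15999064] [  69.12476739  500.65004655 1548.75424893] 2
wrist [[410.10652854   0.         321.49116538]
 [  0.         410.10652854 239.33590152]
 [  0.           0.           1.        ]] [0.01253895 0.         0.         0.         0.        ] [-2.43131543  1.61013832  0.2131962 ] [-575.16792095  -29.76240493  389.32538813] 3
```

View pics/scene0.png

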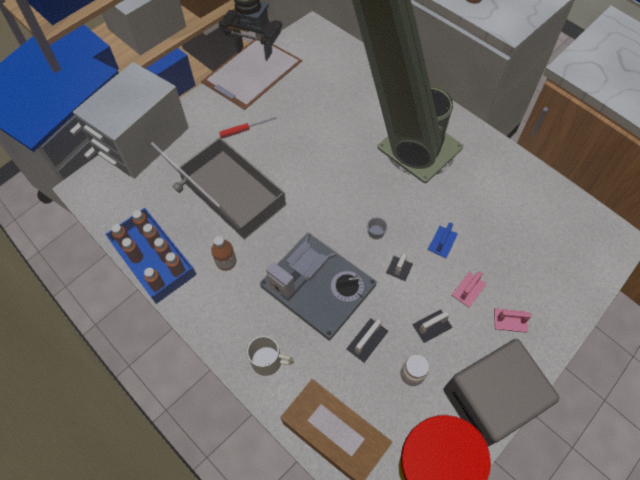

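View pics/top0.png

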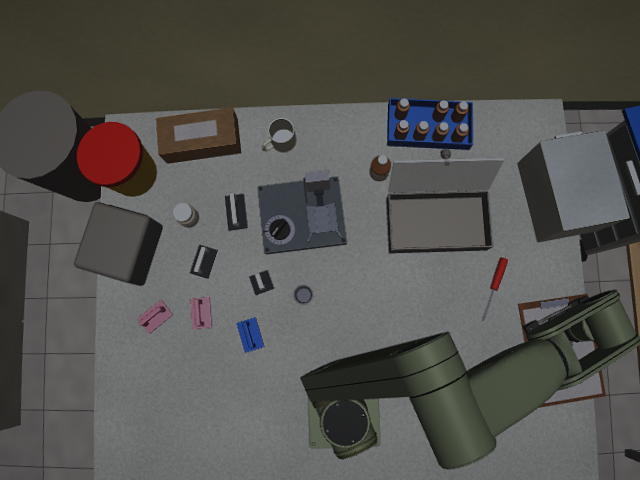

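View pics/wrist0.png

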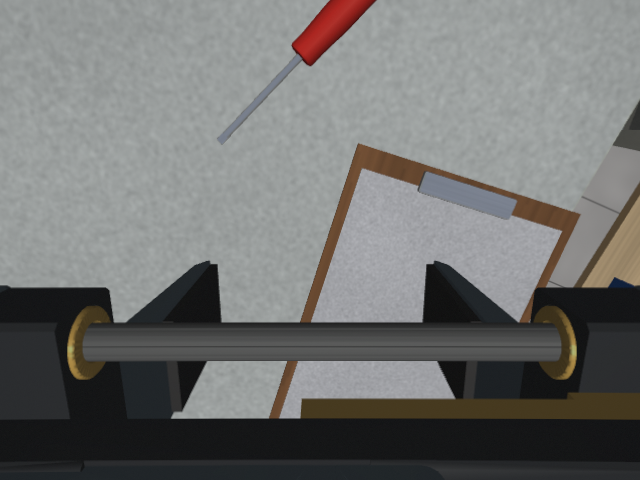

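```bash
cat > h.py <<'E'
import numpy as np,cv2
from workcell import env,cams
def ray(f,uv):
    n=cv2.undistortPoints(np.array(uv,float).reshape(-1,1,2),f["K"],f["dist"]).reshape(-1,2)
    R=cv2.Rodrigues(f["rvec"])[0];c=-R.T@np.array(f["tvec"]).reshape(3)
    d=np.c_[n,np.ones(len(n))]@R
    return c,d/np.linalg.norm(d,axis=1)[:,None]
def onz(f,uv,z):
    c,d=ray(f,uv);return c+d*((z-c[2])/d[:,2])[:,None]
def tri(fs,uvs):
    A=np.zeros((3,3));b=np.zeros(3);L=[]
    for f,uv in zip(fs,uvs):
        c,d=ray(f,uv);P=np.eye(3)-np.outer(d[0],d[0]);A+=P;b+=P@c;L.append((P,c))
    x=np.linalg.solve(A,b);return x,[np.linalg.norm(P@(x-c)) for P,c in L]
def proj(f,p):
    return cv2.projectPoints(np.array(p,float).reshape(-1,1,3),f["rvec"],f["tvec"],f["K"],f["dist"])[0].reshape(-1,2)
def save(f,name,crop=None,s=1):
    im=f["img"][:,:,::-1]
    if crop: x0,y0,x1,y1=crop;im=im[y0:y1,x0:x1]
    cv2.imwrite("pics/"+name,cv2.resize(im,None,fx=s,fy=s,interpolation=cv2.INTER_CUBIC))
E
python3 - <<'E'
from h import *
t=cams.grab_frame("top");s=cams.grab_frame("scene")
np.savez("f0.npz",t=t,s=s)
save(t,"t1.png",(130,160,370,340),3.3)
save(t,"t2.png",(370,90,530,330),2.5)
save(s,"s1.png",(240,200,540,400),2.6)
for n in ["pull_a","tester","shoe","dial_grip","box","lid","lid_handle","gallipot","jar","amber_bottle","screwdriver"]:
  for f,nm in((t,"t"),(s,"s")):
    for r in cams.silhouettes(f,n):
        c=r["centre"];print(nm,n,round(r["conf"],2),np.round(c,1),r["region"].sum(),np.round(onz(f,c,20)[0],0))
E
```

```text
t pull_a 0.92 [202.5 261.9] 574 [447. 411.  20.]
t pull_a 0.9 [248.2 334.8] 635 [227. 274.  20.]
t pull_a 0.84 [200.2 313.9] 575 [291. 417.  20.]
t pull_a 0.79 [154.1 316. ] 555 [288. 558.  20.]
t pull_a 0.75 [259.9 282. ] 378 [382. 237.  20.]
t pull_a 0.56 [235.7 211.9] 677 [598. 310.  20.]
s pull_a 0.93 [365.4 342.3] 848 [616. 315.  20.]
s pull_a 0.93 [511.  317.6] 684 [290. 556.  20.]
s pull_a 0.86 [429.4 325. ] 738 [461. 406.  20.]
s pull_a 0.8 [471.5 289.3] 647 [299. 425.  20.]
s pull_a 0.76 [444.9 238.7] 613 [224. 272.  20.]
s pull_a 0.74 [398.  267.7] 401 [391. 235.  20.]
t tester 0.69 [302.8 214.1] 6007 [584. 105.  20.]
s tester 0.72 [317.9 283.4] 6643 [583. 107.  20.]
s tester 0.27 [378.7 227.6] 336 [332. 110.  20.]
t shoe 0.87 [323.5 216.7] 958 [574.  42.  20.]
s shoe 0.89 [306.6 263.5] 1057 [562.  42.  20.]
s shoe 0.6 [318.1 282.9] 6605 [581. 107.  20.]
t dial_grip 0.55 [277.  229.8] 339 [538. 184.  20.]
s dial_grip 0.73 [346.3 282.3] 388 [526. 161.  20.]
t box 0.65 [445.  204.4] 9799 [ 600. -329.   20.]
t box 0.38 [321.9 218. ] 894 [570.  47.  20.]
s box 0.72 [231.7 183.5
[... 330 characters left out ...]
.  20.]
t gallipot 0.78 [302.5 294.2] 314 [342. 111.  20.]
t gallipot 0.66 [278.2 230.9] 360 [535. 180.  20.]
s gallipot 0.84 [378.5 228. ] 334 [333. 110.  20.]
s gallipot 0.67 [233.6 128.8] 218 [ 383. -482.   20.]
t jar 0.86 [185.2 215. ] 455 [594. 467.  20.]
s jar 0.76 [415.5 368.8] 679 [579. 456.  20.]
t amber_bottle 0.66 [381.1 168.4] 404 [ 720. -140.   20.]
s amber_bottle 0.6 [224.7 256. ] 565 [ 709. -142.   20.]
s amber_bottle 0.54 [347.2 282.1] 368 [523. 163.  20.]
t screwdriver 0.75 [202.  262.5] 611 [445. 413.  20.]
t screwdriver 0.67 [499.4 275.6] 291 [ 378. -478.   20.]
s screwdriver 0.8 [238.4 125.3] 283 [ 362. -482.   20.]
s screwdriver 0.63 [190.8 183.5] 675 [ 620. -411.   20.]
```

View pics/t1.png

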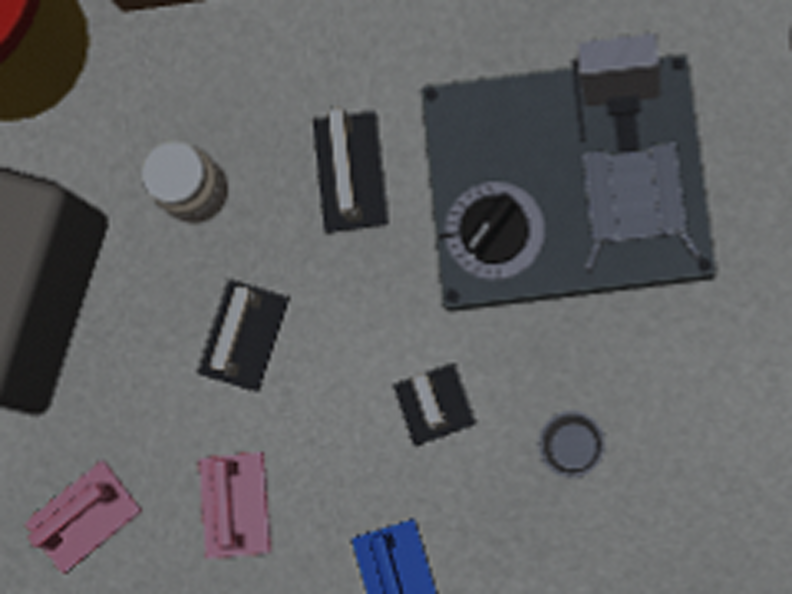

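View pics/t2.png

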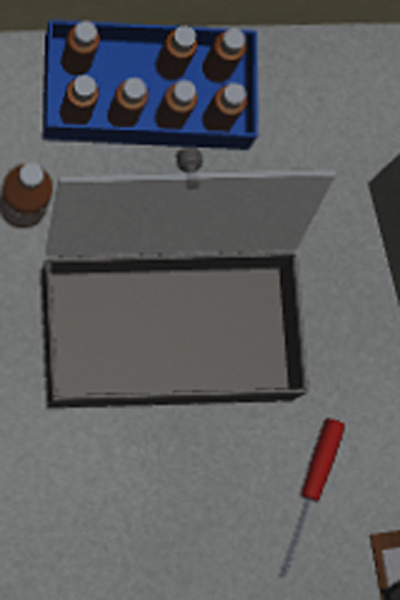

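View pics/s1.png

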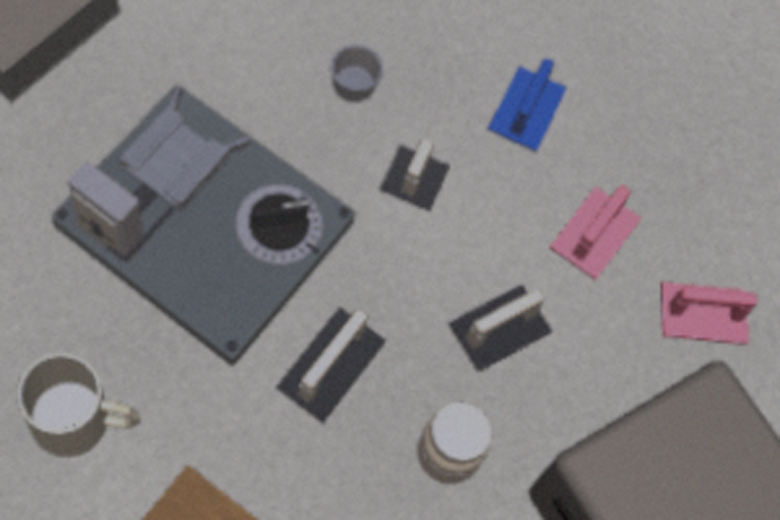

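```bash
cat >> h.py <<'E'
def unc(x,y,crop,s): return [(x+.5)/s-.5+crop[0],(y+.5)/s-.5+crop[1]]
E
python3 - <<'E'
from h import *
d=np.load("f0.npz",allow_pickle=True);t=d["t"].item();s=d["s"].item()
ct=((130,160),3.3);cs=((240,200),2.6);c2=((370,90),2.5)
def T(l): return [unc(*p,*ct) for p in l]
def S(l): return [unc(*p,*cs) for p in l]
# plates: order corners
P={"long":[(313,119),(377,111),(388,223),(326,234)],"mid":[(230,280),(290,297),(260,391),(198,375)],"short":[(393,383),(455,364),(476,424),(416,445)],
}
Q={"long":[(322,421),(278,386),(342,309),(385,341)],"mid":[(481,369),(449,325),(524,287),(552,329)],"short":[(405,144),(450,166),(432,210),(380,189)]}
for f,M,U in((t,P,T),(s,Q,S)):
  for k,l in M.items():
    w=onz(f,U(l),5)[:,:2];e=np.roll(w,-1,0)-w
    print(k,"c",np.round(w.mean(0),1),"edges",np.round(np.linalg.norm(e,axis=1),1),"ang",np.round(np.degrees(np.arctan2(e[:,1],e[:,0])),1))
# tester base corners z=30 in top
w=onz(t,T([(422,90),(686,57),(716,277),(446,308)]),30)[:,:2];e=np.roll(w,-1,0)-w
print("tester",np.round(w,1),np.round(np.linalg.norm(e,axis=1),1),np.round(np.degrees(np.arctan2(e[:,1],e[:,0])),1))
w=onz(s,S([(52,214),(178,87),(354,215),(234,362)]),30)[:,:2];e=np.roll(w,-1,0)-w
print("tester s",np.round(w,1),np.round(np.linalg.norm(e,axis=1),1),np.round(np.degrees(np.arctan2(e[:,1],e[:,0])),1))
w=onz(t,[unc(*p,*c2) for p in[(42,262),(294,256),(305,391),(48,405)]],70)[:,:2];e=np.roll(w,-1,0)-w
print("box",np.round(w,1),np.round(np.linalg.norm(e,axis=1),1),np.round(np.degrees(np.arctan2(e[:,1],e[:,0])),1),w.mean(0))
E
```

```text
long c [602.5 311.6] edges [ 61.  108.1  58.7 111.3] ang [ -84.8 -174.7   98.3    6.5]
mid c [450.7 411. ] edges [59.2 90.8 60.3 92.6] ang [-107.4  162.3   74.3  -18.4]
short c [382.7 234.7] edges [59.3 58.4 57.8 60.8] ang [ -74.5 -161.6  107.7   19.8]
long c [602.2 311.2] edges [ 56.7 107.1  55.5 107.8] ang [ -85.6 -175.1   95.1    5.5]
mid c [450.5 411.9] edges [56.1 92.6 53.1 88.9] ang [-103.9  160.9   72.3  -17.2]
short c [380.8 235.5] edges [55.1 57.9 60.5 62.9] ang [ 104.8   20.1  -70.2 -165. ]
tester [[671.6 240.8]
 [694.6  -4.4]
 [487.6 -24.5]
 [467.  220.5]] [246.3 207.9 245.9 205.7] [ -84.7 -174.5   94.8    5.7]
tester s [[695.3  -6.4]
 [493.3 -20.5]
 [472.6 222.2]
 [676.9 243.8]] [202.5 243.6 205.5 250.8] [-176.    94.9    6.   -85.8]
box [[ 624.2 -146.4]
 [ 622.6 -447.2]
 [ 460.1 -446.6]
 [ 453.4 -144.9]] [300.8 162.5 301.8 170.8] [-90.3 179.8  91.3  -0.5] [ 540.06558112 -296.29358891]
```

```bash
cat >> h.py <<'E'
from scipy.spatial.transform import Rotation as Ro
def tool():
    s=env.state();R=Ro.from_euler("xyz",s["ee_rot"],degrees=True).as_matrix();return s,R
def pp():
    s,R=tool();print("t",round(s["time_s"],2),"pos",np.round(s["ee_pos"],1),"jawyaw",round(np.degrees(np.arctan2(R[1,1],R[0,1])),2),"tilt",np.round(R[:2,0],3),"F",np.round(s["force"],1),"w",round(s["gripper_width"],1),"q6",round(s["qpos"][5],1))
E
python3 - <<'E'
from h import *
pp();s,R=tool();print(R.round(3))
f=cams.grab_frame("wrist");C=-cv2.Rodrigues(f["rvec"])[0].T@np.array(f["tvec"]).reshape(3)
print("cam rel in tool",R.T@(C-s["ee_pos"]), "view dir",cv2.Rodrigues(f["rvec"])[0][2], cv2.Rodrigues(f["rvec"])[0][2]@R)
d=np.load("f0.npz",allow_pickle=True);t=d["t"].item();s=d["s"].item()
print("dial c on z43",onz(t,[unc(493,229,(130,160),3.3)],43),onz(s,[unc(280,222,(240,200),2.6)],43))
# knob
print("knob",tri([t,s],[unc(189,160,(370,90),2.5),[178,186]]))
# lid free edge corners in top
E
```

```text
t 1.35 pos [ 224.3 -529.5  225. ] jawyaw -67.04 tilt [ 0. -0.] F [-0.7 -0.4 -0.8] w 91.2 q6 -1.1
[[ 0.     0.39  -0.921]
 [-0.    -0.921 -0.39 ]
 [-1.     0.     0.   ]]
cam rel in tool [-159.01610125    0.68429182  -72.0776344 ] view dir [-0.23814989 -0.10170635 -0.96588843] [9.65891498e-01 6.14393566e-04 2.58946398e-01]
dial c on z43 [[535.86179758 175.47084127  43.        ]] [[537.61279998 175.34219905  43.        ]]
knob (array([ 701.12248576, -299.90054467,  203.33674711]), [np.float64(0.5973236013795643), np.float64(0.5973236013795868)])
```

Emit:
arm_command(
  deltas=[
    [1,[20,30,60],0.15],
    [1,[40,80,75],0.3],
    [1,[420,640,75],2.83],
    [1,[420,640,75],2.83],
    [1,[420,640,75],2.83],
    [1,[420,640,75],2.83],
    [1,[420,640,75],2.83],
    [1,[420,640,75],2.83],
    [1,[420,640,75],2.83],
    [1,[420,640,75],2.83],
    [1,[420,640,75],2.83],
    [1,[420,640,75],2.83],
    [1,[420,640,75],2.83],
    [1,[420,640,75],2.83],
    [1,[420,640,75],2.83],
    [1,[420,640,75],2.83],
    [1,[420,640,75],2.83],
    [1,[420,640,75],2.83],
    [1,[420,640,75],2.83],
    [1,[420,640,75],2.83],
  ],
)

```text
time_s: 3.4
ee_pos: [644.4, 110.8, 299.7]
ee_rot: [174.9, 90.0, 180.0]
force: [0.8, 0.2, -0.4]
gripper_width: 91.2
```

```bash
python3 - <<'E'
from h import *
pp()
f=cams.grab_frame("wrist");np.savez("w1.npz",f=f);save(f,"w1.png");pp()
E
```

```text
t 3.4 pos [644.4 110.8 299.7] jawyaw 95.11 tilt [-0.  0.] F [ 0.8  0.2 -0.4] w 91.2 q6 -86.4
t 3.45 pos [644.3 110.6 299.8] jawyaw 94.97 tilt [-0.  0.] F [ 0.2  0.1 -0. ] w 91.2 q6 -86.2
```

View pics/w1.png

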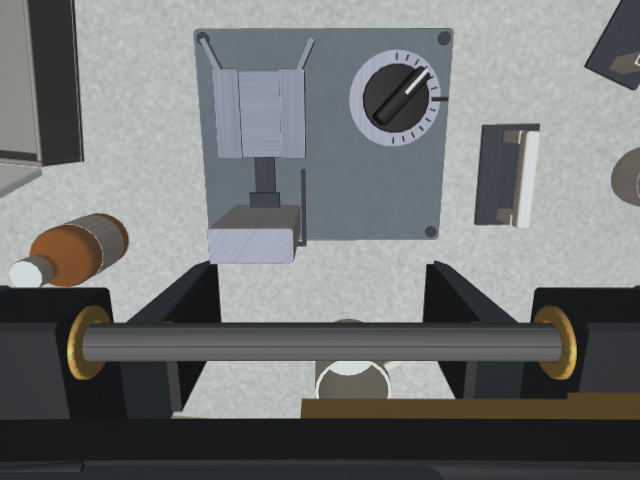

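```bash
python3 - <<'E'
from h import *
f=np.load("w1.npz",allow_pickle=True)["f"].item()
w=onz(f,[(195,29),(453,28),(441,240)],30);print(w.round(1))
print("shoe lips",onz(f,[(214.5,70),(304.5,70),(217.5,157.5),(305.5,157.5)],57).round(1))
print("dial",onz(f,[(396,98)],30).round(1),"ring");print("bar ends z77",onz(f,[(427,70),(377,122),(402,96)],77).round(1))
print("index",onz(f,[(440,99)],30).round(1))
save(f,"w1c.png",(180,10,460,260),2.8)
E
```

```text
[[490.7 -24.6  30. ]
 [468.1 218.9  30. ]
 [674.8 242.   30. ]]
shoe lips [[528.1   1.3  57. ]
 [520.7  83.   57. ]
 [606.2   5.8  57. ]
 [598.6  90.   57. ]]
dial [[534.9 173.8  30. ]] ring
bar ends z77 [[513.9 189.6  77. ]
 [560.6 151.9  77. ]
 [536.8 171.1  77. ]]
index [[532.1 217.2  30. ]]
```

View pics/w1c.png

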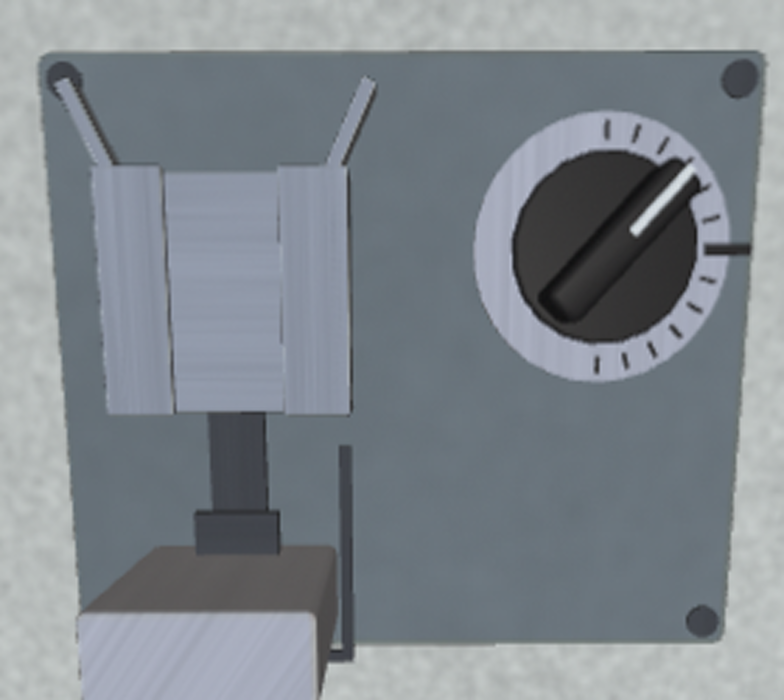

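Emit:
arm_command(
  deltas=[
    [1,[-40,20,-30],-0.15],
    [1,[-80,45,-60],-0.3],
    [1,[-108,62,-90],-0.45],
    [1,[-108,62,-120],-0.6],
    [1,[-108,62,-150],-0.766],
    [1,[-108,62,-180],-0.766],
    [1,[-108,62,-210],-0.766],
    [1,[-108,62,-230],-0.766],
    [1,[-108,62,-240],-0.766],
    [1,[-108,62,-240],-0.766],
    [0.12,[-108,62,-240],-0.766],
    [0.0,[-108,62,-240],-0.766],
    [0,[-108,62,-240],-0.766],
    [0,[-108,62,-240],-0.766],
    [0,[-108,62,-240],-0.766],
    [0,[-108,62,-240],-0.766],
    [0,[-108,62,-240],-0.766],
  ],
  grip_force=10,
)

```text
time_s: 5.15
ee_pos: [536.3, 172.6, 60.0]
ee_rot: [73.5, 90.0, 34.8]
force: [0.6, 0.5, -1.1]
gripper_width: 38.4
```

```bash
python3 - <<'E'
from h import *
pp()
f=cams.grab_frame("wrist");save(f,"w2.png")
E
```

```text
t 5.15 pos [536.3 172.6  60. ] jawyaw 51.22 tilt [0. 0.] F [ 0.6  0.5 -1.1] w 38.4 q6 -34.6
```

View pics/w2.png

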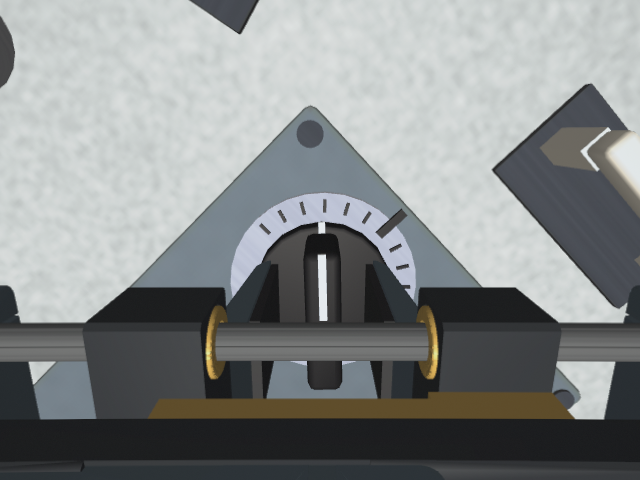

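Emit:
arm_command(
  deltas=[
    [0,[0,0,0],0],
    [0,[0,0,0],0],
    [0,[0,0,0],0],
    [0,[0,0,0],0],
    [0,[0,0,0],0],
    [0,[0,0,0],0],
    [0,[0,0,0],-0.1],
    [0,[0,0,0],-0.2],
    [0,[0,0,0],-0.3],
    [0,[0,0,0],-0.4],
    [0,[0,0,0],-0.5],
    [0,[0,0,0],-0.6],
    [0,[0,0,0],-0.7],
    [0,[0,0,0],-0.8],
    [0,[0,0,0],-0.8],
    [0,[0,0,0],-0.8],
    [0,[0,0,0],-0.8],
  ],
  grip_force=15,
)

```text
time_s: 6.9
ee_pos: [536.6, 172.8, 60.0]
ee_rot: [118.8, 90.0, 34.3]
force: [2.0, 3.3, -3.3]
gripper_width: 13.7
```

```bash
python3 - <<'E'
from h import *
pp()
f=cams.grab_frame("wrist");save(f,"w3.png")
E
```

```text
t 6.9 pos [536.6 172.8  60. ] jawyaw 5.46 tilt [0.001 0.   ] F [ 2.   3.3 -3.3] w 13.7 q6 11.2
```

View pics/w3.png

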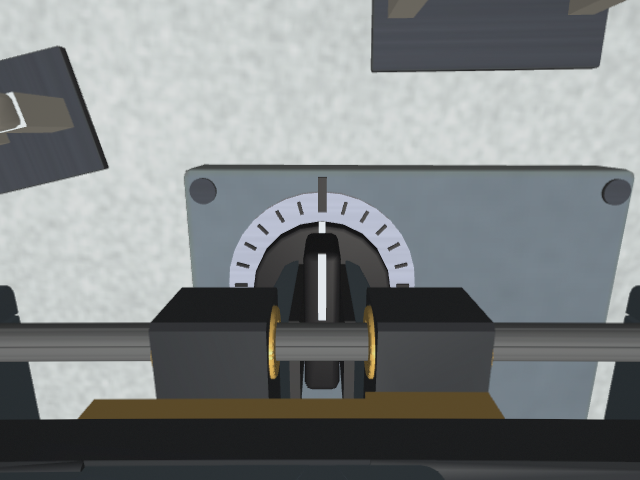

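```bash
python3 - <<'E'
from h import *
f=np.load("w1.npz",allow_pickle=True)["f"].item()
save(f,"w1d.png",(460,110,560,240),4.5)
E
```

```text
(no output)
```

View pics/w1d.png

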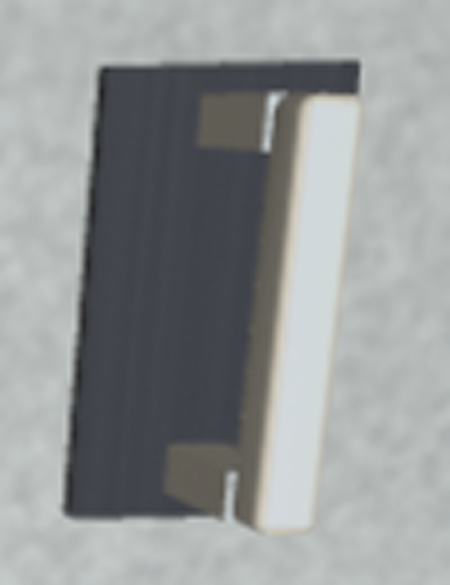

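Emit:
arm_command(
  deltas=[
    [0.5,[0,0,0],0],
    [0.5,[0,0,0],0],
    [0.5,[0,0,0],0],
    [0.5,[0,0,0],0],
    [0.5,[0,0,0],0],
    [0.5,[0,0,30],0],
    [0.8,[0,0,80],0.1],
    [1,[20,20,120],0.25],
    [1,[35,50,130],0.4],
    [1,[50,80,130],0.55],
    [1,[60,110,130],0.7],
    [1,[66,139,130],0.85],
    [1,[66,139,130],1.0],
    [1,[66,139,130],1.15],
    [1,[66,139,130],1.3],
    [1,[66,139,130],1.45],
    [1,[66,139,130],1.58],
    [1,[66,139,130],1.58],
    [1,[66,139,130],1.58],
  ],
)

```text
time_s: 8.85
ee_pos: [602.2, 311.5, 189.9]
ee_rot: [-168.7, 90.0, -163.0]
force: [-0.1, 0.8, -0.3]
gripper_width: 91.5
```

```bash
python3 - <<'E'
from h import *
f=np.load("w1.npz",allow_pickle=True)["f"].item()
o=((460,110),4.5)
w=onz(f,[unc(*p,*o) for p in[(303,95),(360,97),(313,532),(257,530)]],56);print("bar",w.round(1),w.mean(0).round(1))
a=(w[0]+w[1])/2-(w[2]+w[3])/2;print(np.linalg.norm(a),np.degrees(np.arctan2(a[1],a[0])))
pp()
f=cams.grab_frame("wrist");save(f,"w4.png");np.savez("w4.npz",f=f)
t=cams.grab_frame("top");save(t,"t4.png",(130,160,370,340),3.3)
E
```

```text
bar [[555.5 296.7  56. ]
 [554.9 308.6  56. ]
 [648.2 319.6  56. ]
 [648.8 307.1  56. ]] [601.8 308.   56. ]
93.90514707174945 -173.47357950652764
t 8.85 pos [602.2 311.5 189.9] jawyaw 95.76 tilt [-0. -0.] F [-0.1  0.8 -0.3] w 91.5 q6 -69.4
```

View pics/w4.png

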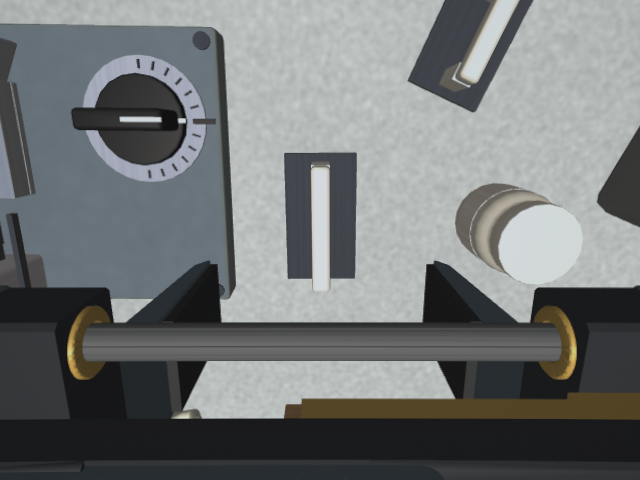

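View pics/t4.png

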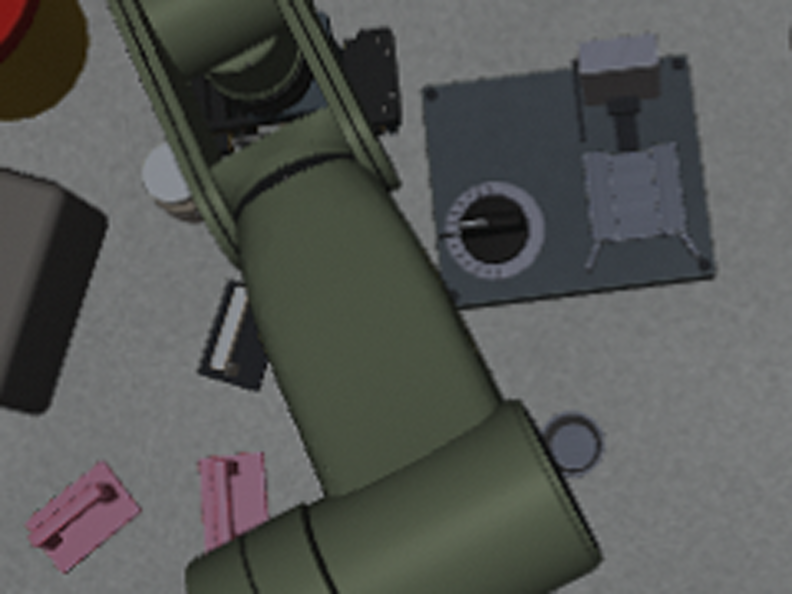

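```bash
python3 - <<'E'
from h import *
f=np.load("w4.npz",allow_pickle=True)["f"].item()
w=onz(f,[(311,167),(329,167),(330,290.5),(312,290.5)],56);print("bar",w.round(1),w.mean(0).round(1))
w=onz(f,[(285,153),(356,153),(355,278),(288,278.5)],6);print("plate",w.round(1),w.mean(0).round(1))
E
```

```text
bar [[555.5 298.2  56. ]
 [554.2 310.8  56. ]
 [647.  321.4  56. ]
 [648.3 307.7  56. ]] [601.3 309.5  56. ]
plate [[550.8 275.1   6. ]
 [545.  333.    6. ]
 [653.  345.3   6. ]
 [659.4 286.2   6. ]] [602.  309.9   6. ]
```

Emit:
arm_command(
  deltas=[
    [0.6,[0,-1.5,-40],0.01],
    [0.5,[0,-1.5,-80],0.01],
    [0.45,[0,-1.5,-110],0.01],
    [0.45,[0,-1.5,-130],0.01],
    [0.45,[0,-1.5,-142],0.01],
    [0.45,[0,-1.5,-150],0.01],
    [0,[0,-1.5,-150],0.01],
    [0,[0,-1.5,-150],0.01],
    [0,[0,-1.5,-150],0.01],
    [0,[0,-1.5,-150],0.01],
    [0,[0,-1.5,-150],0.01],
    [0,[0,-1.5,-150],0.01],
    [0,[0,-1.5,-150],0.01],
    [0,[0,-1.5,-150],0.01],
    [0,[0,-1.5,-140],0.01],
    [0,[0,-1.5,-120],0.01],
    [0,[0,-1.5,-90],0.01],
    [0,[0,-1.5,-60],0.01],
    [0,[0,-1.5,-60],0.01],
  ],
  grip_force=45,
)

```text
time_s: 10.85
ee_pos: [604.5, 311.0, 134.7]
ee_rot: [19.0, 89.5, 25.5]
force: [0.5, 0.5, -1.0]
gripper_width: 13.7
```

```bash
python3 - <<'E'
from h import *
pp()
f=cams.grab_frame("wrist");save(f,"w5.png");np.savez("w5.npz",f=f)
E
```

```text
t 10.85 pos [604.5 311.  134.7] jawyaw 96.49 tilt [0.008 0.004] F [ 0.5  0.5 -1. ] w 13.7 q6 -70.2
```

View pics/w5.png

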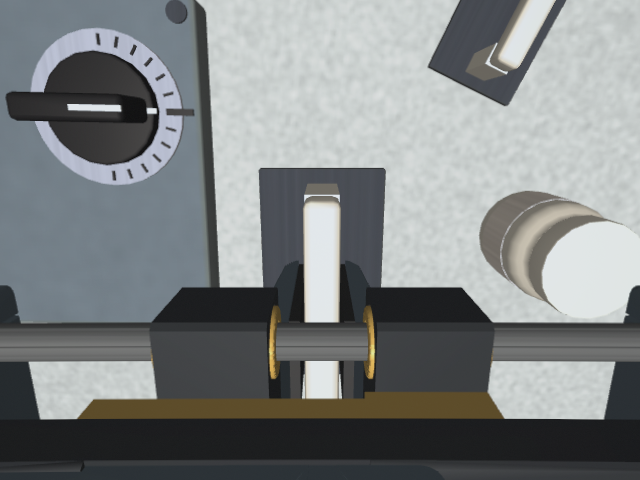

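Emit:
arm_command(
  deltas=[
    [0,[0,0,10],0],
    [0,[-20,-30,12],-0.016],
    [0,[-40,-62,12],-0.016],
    [0,[-60,-93,12],-0.016],
    [0,[-80,-125,12],-0.016],
    [0,[-100,-156,12],-0.016],
    [0,[-120,-187,12],-0.016],
    [0,[-140,-218,12],-0.016],
    [0,[-160,-249,12],-0.016],
    [0,[-178,-277.5,12],-0.016],
    [0,[-178,-277.5,0],-0.016],
    [0,[-178,-277.5,-15],-0.016],
    [0,[-178,-277.5,-30],-0.016],
    [0,[-178,-277.5,-40],-0.016],
    [0,[-178,-277.5,-47],-0.016],
    [0,[-178,-277.5,-47],-0.016],
    [0,[-178,-277.5,-47],-0.016],
  ],
)

```text
time_s: 12.6
ee_pos: [424.5, 32.6, 83.1]
ee_rot: [60.4, 90.0, 65.9]
force: [0.1, 0.5, -1.5]
gripper_width: 13.5
```

```bash
python3 - <<'E'
from h import *
pp()
f=cams.grab_frame("scene");save(f,"s6.png",(240,200,440,350),4)
f=cams.grab_frame("top");save(f,"t6.png",(240,150,400,300),4)
E
```

```text
t 12.6 pos [424.5  32.6  83.1] jawyaw 95.58 tilt [0. 0.] F [ 0.1  0.5 -1.5] w 13.5 q6 -92.7
```

View pics/s6.png

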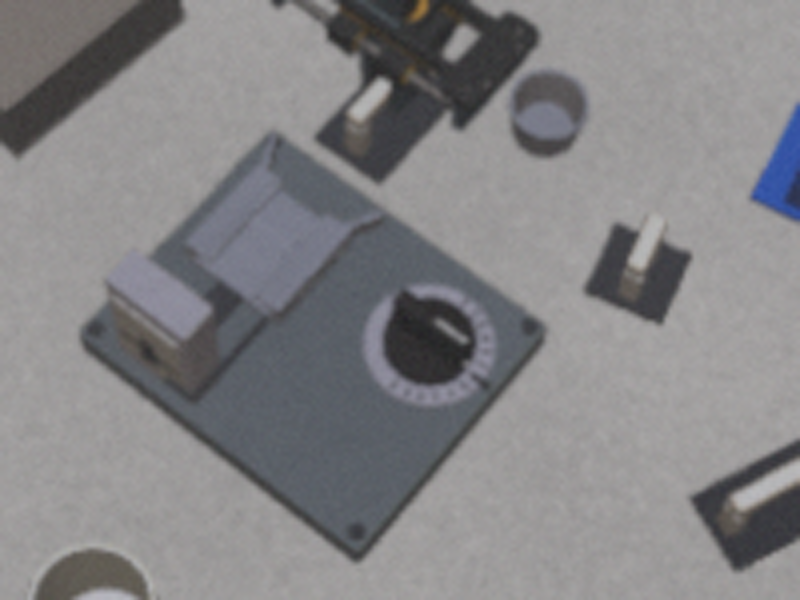

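View pics/t6.png

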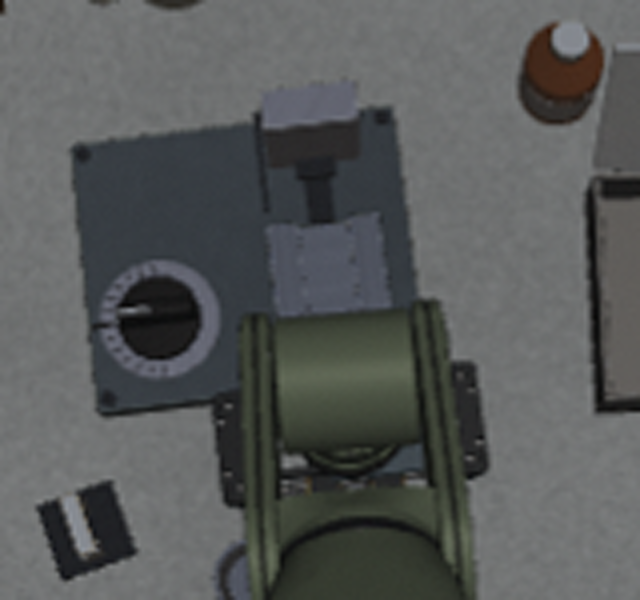

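```bash
cat >> h.py <<'E'
TY=np.radians(5.4);SH=np.array([563.3,45.8])
def loc(w): 
    d=w[:,:2]-SH;return np.c_[d@[np.cos(TY),np.sin(TY)],d@[-np.sin(TY),np.cos(TY)]]
E
python3 - <<'E'
from h import *
d=np.load("f0.npz",allow_pickle=True);s=d["s"].item();t=d["t"].item()
o=((240,200),4)
print("plate front",loc(onz(s,[unc(380,182,*o),unc(317,137,*o)],49)).round(1))
print("lip back corners",loc(onz(s,[unc(188,246,*o),unc(275,318,*o)],57)).round(1))
print("guide tips",[loc(onz(s,[unc(275,137,*o),unc(380,218,*o)],z)).round(1) for z in(45,57)])
w1=np.load("w1.npz",allow_pickle=True)["f"].item()
print("w1 lips",loc(onz(w1,[(214.5,70),(304.5,70),(217.5,157.5),(305.5,157.5)],57)).round(1))
o1=((180,10),2.8)
print("w1 lips gap edges",loc(onz(w1,[unc(*p,*o1) for p in[(164,168),(277,168),(174,411),(283,411)]],57)).round(1))
print("w1 lips outer",loc(onz(w1,[unc(*p,*o1) for p in[(92,168),(349,168),(107,413),(351,413)]],57)).round(1))
o2=((240,150),4)
print("top lips back",loc(onz(t,[unc(266,227,*o2),unc(379,213,*o2)],57)).round(1))
E
```

```text
plate front [[-85.2  30.2]
 [-85.4 -27. ]]
lip back corners [[ 40.3 -38.7]
 [ 44.3  42.3]]
guide tips [array([[-68.3, -51.7],
       [-64.6,  46.6]]), array([[-63.3, -47.2],
       [-59.6,  50.2]])]
w1 lips [[-39.2 -41. ]
 [-38.9  41. ]
 [ 39.  -43.9]
 [ 39.3  40.7]]
w1 lips gap edges [[-39.4 -19.3]
 [-39.3  17.4]
 [ 38.1 -20.5]
 [ 38.3  16.9]]
w1 lips outer [[-39.5 -42.7]
 [-39.2  40.9]
 [ 38.7 -43.5]
 [ 39.   40.3]]
top lips back [[ 40.   43.1]
 [ 39.9 -41.5]]
```

Emit:
arm_command(
  deltas=[
    [0,[10,0.9,0],0],
    [0,[20,1.9,0],0],
    [0,[30,2.8,0],0],
    [0,[40,3.8,0],0],
    [0,[48,4.5,0],0],
    [0,[54,5.1,0],0],
    [0,[60,5.7,0],0],
    [0,[66,6.2,0],0],
    [0,[72,6.8,0],0],
    [0,[72,6.8,0],0],
  ],
)

```text
time_s: 13.7
ee_pos: [497.3, 39.4, 83.1]
ee_rot: [4.2, 89.9, 9.8]
force: [-0.1, 0.6, -0.7]
gripper_width: 13.7
```

```bash
python3 - <<'E'
from h import *
pp()
f=cams.grab_frame("scene");save(f,"s7.png",(240,200,440,350),4)
E
```

```text
t 13.7 pos [497.3  39.4  83.1] jawyaw 95.57 tilt [0.001 0.   ] F [-0.1  0.6 -0.7] w 13.7 q6 -92.4
```

View pics/s7.png

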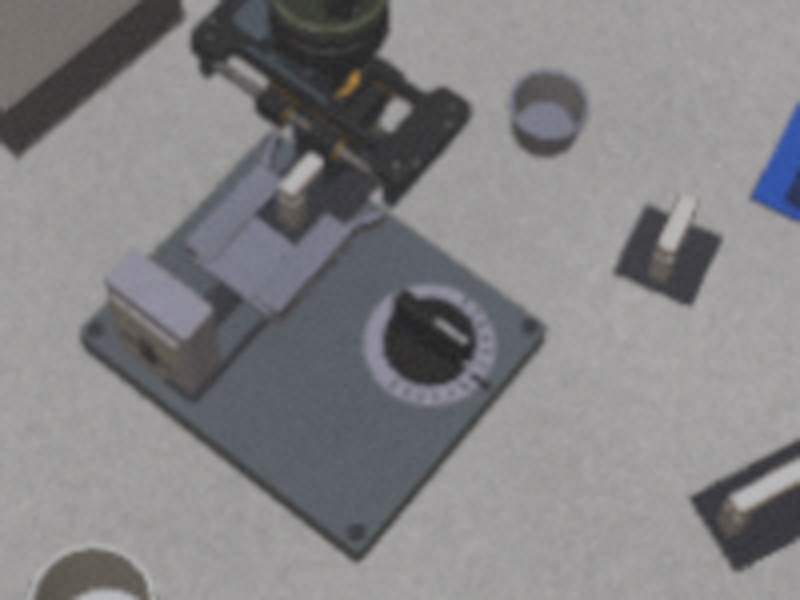

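Emit:
arm_command(
  deltas=[
    [0,[8,0.8,0],0],
    [0,[18,1.7,0],0],
    [0,[28,2.7,0],0],
    [0,[38,3.6,0],0],
    [0,[48,4.6,0],0],
    [0,[58,5.5,0],0],
    [0,[67,6.4,0],0],
    [0,[67,6.4,0],0],
    [0,[67,6.4,1.5],0],
    [0,[67,6.4,3],0],
    [0,[67,6.4,4.5],0],
    [0,[67,6.4,6],0],
    [0,[67,6.4,6],0],
    [0,[67,6.4,6],0],
  ],
)

```text
time_s: 15.15
ee_pos: [562.7, 45.8, 88.3]
ee_rot: [171.4, 89.9, 176.9]
force: [0.6, 0.5, -9.1]
gripper_width: 14.0
```

```bash
python3 - <<'E'
from h import *
pp()
f=cams.grab_frame("scene");save(f,"s8.png",(240,200,440,350),4);print(env.state()["torque"])
f=cams.grab_frame("wrist");save(f,"w8.png")
E
```

```text
t 15.15 pos [562.7  45.8  88.3] jawyaw 95.57 tilt [-0.001  0.   ] F [ 0.6  0.5 -9.1] w 14.0 q6 -92.1
[ 0.15062445 -0.35373755 -0.05404653]
```

View pics/s8.png

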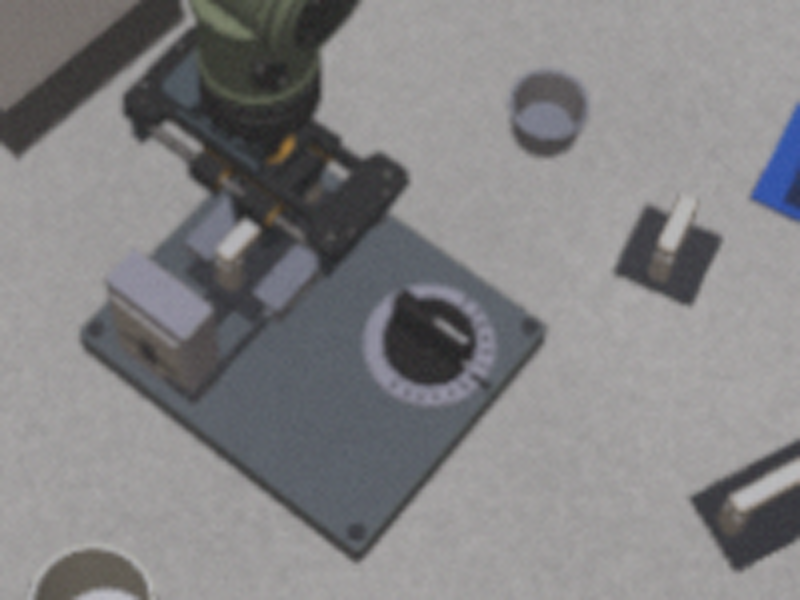

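View pics/w8.png

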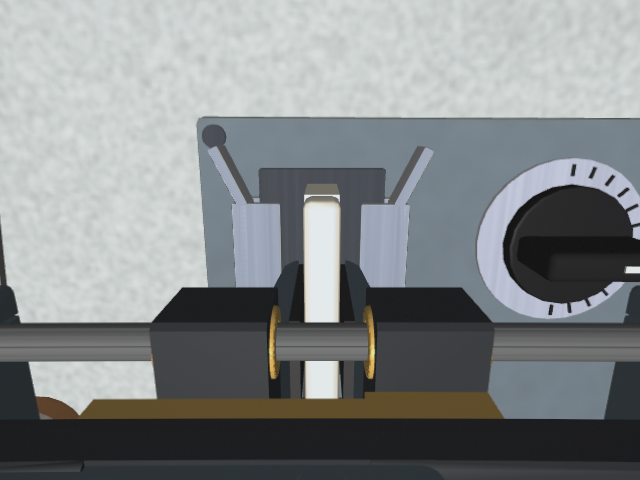

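Emit:
arm_command(
  deltas=[
    [0,[0,0,2],0],
    [0,[0,0,4],0],
    [0,[0,0,6],0],
    [0,[0,0,8],0],
    [0,[0,0,10],0],
    [0,[0,0,12],0],
    [0,[0,0,13],0],
    [0,[0,0,13],0],
    [0,[0,0,13],0],
    [0,[0,0,13],0],
    [0,[0,0,13],0],
  ],
)

```text
time_s: 16.35
ee_pos: [562.8, 45.8, 101.7]
ee_rot: [170.7, 89.9, 176.3]
force: [-2.1, 1.7, -15.6]
gripper_width: 13.7
```

```bash
python3 - <<'E'
from h import *
pp()
f=cams.grab_frame("scene");save(f,"s9.png",(240,220,360,310),6);print(env.state()["torque"])
f=cams.grab_frame("wrist");save(f,"w9.png")
E
```

```text
t 16.35 pos [562.8  45.8 101.7] jawyaw 95.57 tilt [-0.001  0.   ] F [ -2.1   1.7 -15.6] w 13.7 q6 -92.1
[ 0.27839249  0.08317059 -0.01463251]
```

View pics/s9.png

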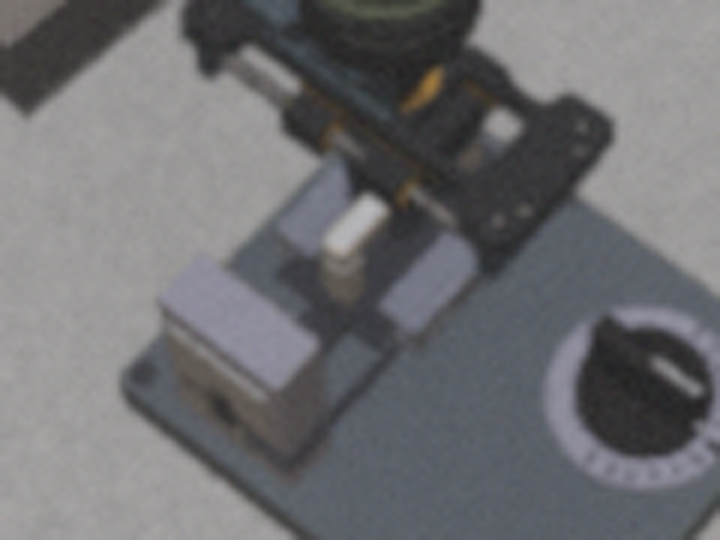

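View pics/w9.png

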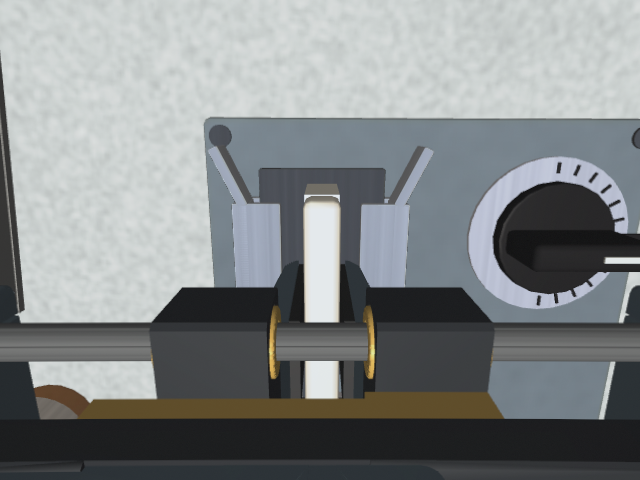

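Emit:
arm_command(
  deltas=[
    [0,[0,0,0],0],
    [0,[0,0,0],0],
    [0,[0,0,0],0],
    [0,[0,0,0],0],
    [0,[0,0,0],0],
    [0,[0,0,0],0],
    [0,[0,0,0],0],
    [0,[0,0,0],0],
    [0,[0,0,0],0],
    [0,[0,0,0],0],
    [0,[0,0,0],0],
    [0,[0,0,0],0],
  ],
)

```text
time_s: 17.65
ee_pos: [562.8, 45.8, 101.8]
ee_rot: [171.3, 89.9, 176.9]
force: [-5.6, 1.9, -15.5]
gripper_width: 13.6
```

Emit:
arm_command(
  deltas=[
    [0,[0,0,-3],0],
    [0,[0,0,-6],0],
    [0,[0,0,-9],0],
    [0,[0,0,-12],0],
    [0,[0,0,-15],0],
    [0,[0,0,-17],0],
    [0,[0,0,-19],0],
    [0,[0,0,-19],0],
    [0,[0,0,-19],0],
  ],
)

```text
time_s: 18.55
ee_pos: [565.4, 45.7, 84.6]
ee_rot: [-3.3, 89.7, 2.3]
force: [1.0, 0.1, -0.8]
gripper_width: 13.6
```

```bash
python3 - <<'E'
from h import *
pp()
f=cams.grab_frame("wrist");save(f,"w10.png")
E
```

```text
t 18.55 pos [565.4  45.7  84.6] jawyaw 95.57 tilt [0.005 0.   ] F [ 1.   0.1 -0.8] w 13.6 q6 -92.1
```

View pics/w10.png

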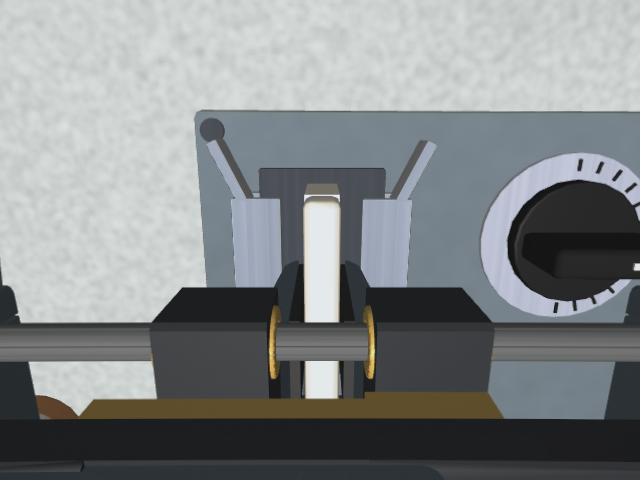

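Emit:
arm_command(
  deltas=[
    [0,[-10,-0.9,0],0],
    [0,[-25,-2.4,0],0],
    [0,[-40,-3.8,0],0],
    [0,[-60,-5.7,0],0],
    [0,[-80,-7.6,0],0],
    [0,[-100,-9.5,0],0],
    [0,[-120,-11.3,0],0],
    [0,[-139,-13.2,0],0],
    [0,[-139,-30,30],0],
    [0,[-139,-60,60],-0.03],
    [0,[-120,-90,95],-0.06],
    [0,[-100,-120,130],-0.09],
    [0,[-80,-150,165],-0.09],
    [0,[-60,-185,200],-0.09],
    [0,[-40,-225,217],-0.09],
    [0,[-20,-265,217],-0.09],
    [0,[0,-305,217],-0.09],
    [0,[7,-342,217],-0.09],
    [0,[7,-342,217],-0.09],
    [0,[7,-342,217],-0.09],
  ],
)

```text
time_s: 20.6
ee_pos: [569.7, -296.5, 299.2]
ee_rot: [135.1, 89.9, 135.4]
force: [-0.5, 0.4, -1.1]
gripper_width: 13.9
```

```bash
python3 - <<'E'
from h import *
pp()
f=cams.grab_frame("wrist");save(f,"w11.png");np.savez("w11.npz",f=f)
E
```

```text
t 20.6 pos [ 569.7 -296.5  299.2] jawyaw 90.33 tilt [-0.001  0.001] F [-0.5  0.4 -1.1] w 13.9 q6 -118.9
```

View pics/w11.png

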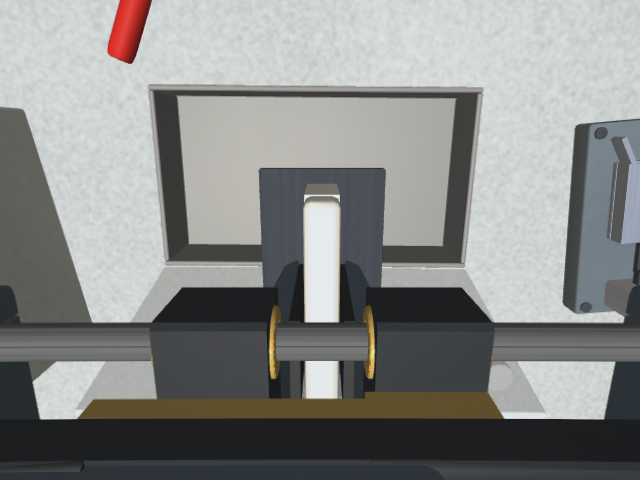

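```bash
python3 - <<'E'
from h import *
f=np.load("w11.npz",allow_pickle=True)["f"].item()
w=onz(f,[(149,86),(482,88.5),(467,266),(166,263)],70);e=np.roll(w,-1,0)-w
print(w.round(1),w.mean(0).round(1),np.linalg.norm(e,axis=1).round(1),np.degrees(np.arctan2(e[:,1],e[:,0])).round(1))
w=onz(f,[(178,96),(456,98),(445,247),(187,245)],5);print(w.round(1),w.mean(0).round(1))
E
```

```text
[[ 460.  -451.2   70. ]
 [ 460.3 -155.2   70. ]
 [ 626.7 -152.2   70. ]
 [ 625.2 -451.5   70. ]] [ 543.1 -302.5   70. ] [296.  166.4 299.3 165.2] [ 89.9   1.  -90.3 179.9]
[[ 463.4 -447.7    5. ]
 [ 463.7 -157.4    5. ]
 [ 625.6 -155.2    5. ]
 [ 624.9 -451.3    5. ]] [ 544.4 -302.9    5. ]
```

Emit:
arm_command(
  deltas=[
    [0,[-14,40,0],0],
    [0,[-28,86,-20],0],
    [0,[-28,86,-60],0],
    [0,[-28,86,-100],0],
    [0,[-28,86,-140],0],
    [0,[-28,86,-180],0],
    [0,[-28,86,-210],0],
    [0,[-28,86,-230],0],
    [0,[-28,86,-243],0],
    [0,[-28,86,-250],0],
    [0,[-28,86,-254],0],
    [0,[-28,86,-254],0],
    [0,[-28,86,-254],0],
  ],
)

```text
time_s: 21.95
ee_pos: [543.0, -210.5, 47.0]
ee_rot: [-20.7, 89.9, -20.3]
force: [0.1, -0.8, -0.9]
gripper_width: 13.4
```

```bash
python3 - <<'E'
from h import *
pp()
f=cams.grab_frame("wrist");save(f,"w12.png");np.savez("w12.npz",f=f)
E
```

```text
t 21.95 pos [ 543.  -210.5   47. ] jawyaw 90.42 tilt [ 0.002 -0.001] F [ 0.1 -0.8 -0.9] w 13.4 q6 -112.7
```

View pics/w12.png

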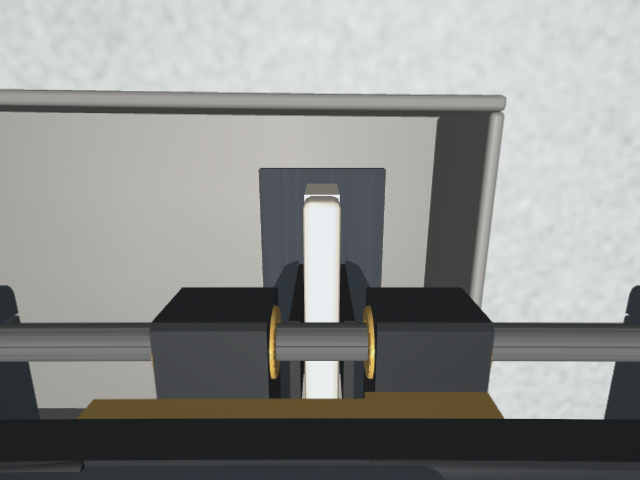

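Emit:
arm_command(
  deltas=[
    [0,[0,0,-1],0],
    [0,[0,0,-1],0],
    [0.35,[0,0,-1],0],
    [0.35,[0,0,-1],0],
    [0.35,[0,0,-1],0],
    [0.35,[0,0,-1],0],
    [0.35,[0,0,0],0],
    [0.35,[0,0,20],0],
    [0.35,[0,0,60],0],
    [0.35,[0,0,105],0],
    [0.5,[0,0,145],0],
    [0.5,[0,0,155],0],
  ],
)

```text
time_s: 23.2
ee_pos: [544.6, -211.2, 206.3]
ee_rot: [-22.5, 89.5, -22.1]
force: [0.6, 0.5, 0.5]
gripper_width: 44.2
```

```bash
python3 - <<'E'
from h import *
pp()
f=cams.grab_frame("wrist");save(f,"w13.png");np.savez("w13.npz",f=f)
f=cams.grab_frame("top");save(f,"t13.png",(130,160,370,340),3.3);np.savez("t13.npz",t=f,s=cams.grab_frame("scene"))
E
```

```text
t 23.2 pos [ 544.6 -211.2  206.3] jawyaw 90.41 tilt [ 0.009 -0.004] F [0.6 0.5 0.5] w 44.2 q6 -112.7
```

View pics/w13.png

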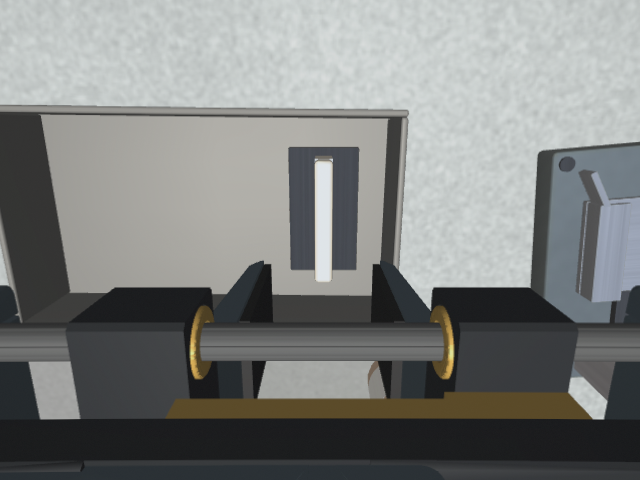

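View pics/t13.png

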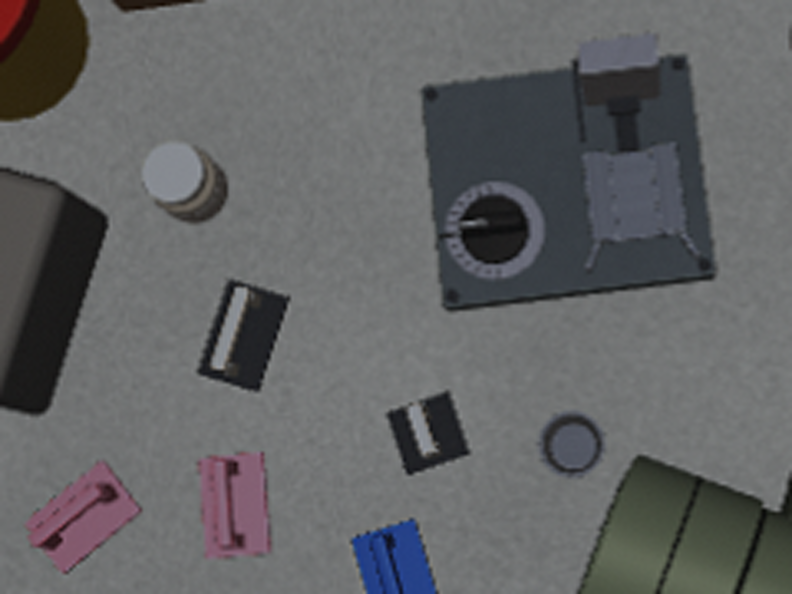

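Emit:
arm_command(
  deltas=[
    [0.8,[-20,40,0],-0.05],
    [1,[-40,90,0],-0.1],
    [1,[-60,140,0],-0.15],
    [1,[-80,190,0],-0.2],
    [1,[-92,240,0],-0.25],
    [1,[-92,290,0],-0.318],
    [1,[-92,340,0],-0.318],
    [1,[-92,390,0],-0.318],
    [1,[-92,440,0],-0.318],
    [1,[-92,490,0],-0.318],
    [1,[-92,540,0],-0.318],
    [1,[-92,585,-5],-0.318],
    [1,[-92,621,-11],-0.318],
    [1,[-92,621,-11],-0.318],
    [1,[-92,621,-11],-0.318],
  ],
)

```text
time_s: 24.85
ee_pos: [449.0, 410.5, 186.9]
ee_rot: [-116.8, 89.7, -134.5]
force: [-0.6, -0.7, -0.3]
gripper_width: 91.5
```

```bash
python3 - <<'E'
from h import *
pp()
f=cams.grab_frame("wrist");save(f,"w14.png");np.savez("w14.npz",f=f)
E
```

```text
t 24.85 pos [449.  410.5 186.9] jawyaw 72.3 tilt [-0.004 -0.004] F [-0.6 -0.7 -0.3] w 91.5 q6 -30.9
```

View pics/w14.png

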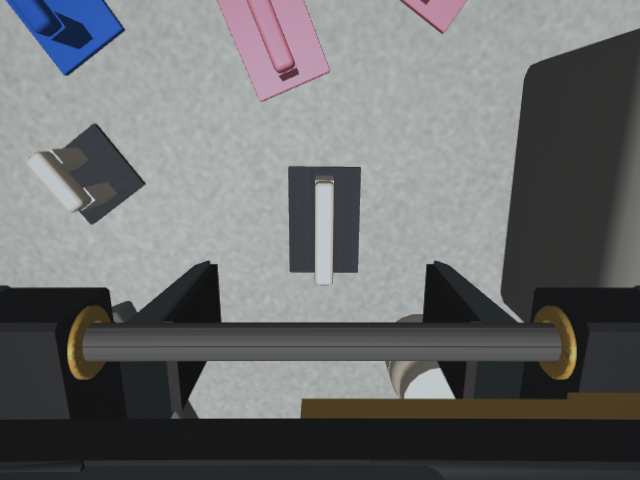

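```bash
python3 - <<'E'
from h import *
f=np.load("w14.npz",allow_pickle=True)["f"].item()
w=onz(f,[(316,178),(333,178),(333,285),(315,285)],56);print("bar",w.round(1),w.mean(0).round(1))
a=(w[0]+w[1]-w[2]-w[3])/2;print(np.linalg.norm(a),np.degrees(np.arctan2(a[1],a[0])))
w=onz(f,[(289,167),(361,167),(358,272),(290,272)],6);print("plate",w.round(1),w.mean(0).round(1),np.linalg.norm(w[0]-w[3]))
for z in (0,60,110,150): print(z,onz(f,[(503,290),(528,70)],z).round(0).tolist())
d=np.load("t13.npz",allow_pickle=True);t=d["t"].item();s=d["s"].item();o=((130,160),3.3)
print(onz(t,[unc(*p,*o) for p in[(107,215),(45,412)]],110).round(0),onz(t,[unc(*p,*o) for p in[(107,215),(45,412)]],0).round(0))
w=onz(t,[unc(*p,*o) for p in[(387,412),(449,391),(470,454),(409,475)]],5);print("d",w.round(1),w.mean(0))
e=np.roll(w,-1,0)-w;print(np.degrees(np.arctan2(e[:,1],e[:,0])).round(1))
w=onz(f,[(96,124),(145,184),(93,224)],6);print("d wrist",w.round(1), (w[0]+0)/1);
E
```

```text
bar [[408.9 417.2  56. ]
 [412.5 428.6  56. ]
 [489.2 404.7  56. ]
 [485.1 391.8  56. ]] [448.9 410.6  56. ]
80.26037283020725 162.13969144734364
plate [[398.7 396.2   6. ]
 [416.6 452.4   6. ]
 [503.  424.5   6. ]
 [485.  367.7   6. ]] [450.8 410.2   6. ] 90.96386604415835
0 [[561.0, 543.0, 0.0], [385.0, 598.0, 0.0]]
60 [[529.0, 524.0, 60.0], [384.0, 569.0, 60.0]]
110 [[503.0, 508.0, 110.0], [383.0, 545.0, 110.0]]
150 [[482.0, 495.0, 150.0], [383.0, 526.0, 150.0]]
[[547. 510. 110.]
 [375. 561. 110.]] [[570. 545.   0.]
 [385. 600.   0.]]
d [[376.5 278.8   5. ]
 [394.1 221.7   5. ]
 [336.2 203.3   5. ]
 [318.7 259.2   5. ]] [356.38837026 240.7496425    5.        ]
[ -72.9 -162.4  107.4   18.8]
d wrist [[320.1 260.5   6. ]
 [375.7 278.    6. ]
 [393.6 222.1   6. ]] [320.11468413 260.51189654   6.        ]
```

Emit:
arm_command(
  deltas=[
    [0.6,[0,0,-40],0],
    [0.5,[0,0,-80],0],
    [0.45,[0,0,-110],0],
    [0.45,[0,0,-130],0],
    [0.45,[0,0,-142],0],
    [0.45,[0,0,-150],0],
    [0,[0,0,-150],0],
    [0,[0,0,-150],0],
    [0,[0,0,-150],0],
    [0,[0,0,-150],0],
    [0,[0,0,-150],0],
    [0,[0,0,-150],0],
    [0,[0,0,-150],0],
    [0,[0,0,-150],0],
    [0,[0,0,-140],0],
    [0,[0,0,-120],0],
    [0,[0,0,-90],0],
    [0,[0,0,-50],0],
    [0,[0,0,-50],0],
    [0,[0,0,-50],0],
  ],
  grip_force=45,
)

```text
time_s: 26.9
ee_pos: [450.3, 410.9, 140.7]
ee_rot: [64.3, 89.9, 46.5]
force: [-0.7, -0.1, -3.1]
gripper_width: 14.0
```

```bash
python3 - <<'E'
from h import *
pp()
f=cams.grab_frame("wrist");save(f,"w15.png");np.savez("w15.npz",f=f)
E
```

```text
t 26.9 pos [450.3 410.9 140.7] jawyaw 72.2 tilt [0.001 0.001] F [-0.7 -0.1 -3.1] w 14.0 q6 -30.9
```

View pics/w15.png

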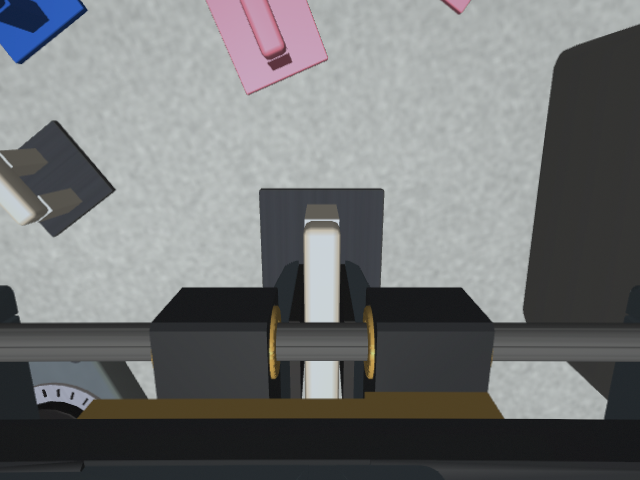

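Emit:
arm_command(
  deltas=[
    [0,[0,-30,5],0.05],
    [0,[0,-70,8],0.12],
    [0,[0,-115,8],0.2],
    [0,[-5,-160,8],0.3],
    [0,[-10,-205,8],0.407],
    [0,[-18,-250,8],0.407],
    [0,[-26,-295,8],0.407],
    [0,[-26,-335,0],0.407],
    [0,[-26,-365,-15],0.407],
    [0,[-26,-378,-35],0.407],
    [0,[-26,-378,-50],0.407],
    [0,[-26,-378,-57],0.407],
    [0,[-26,-378,-57],0.407],
    [0,[-26,-378,-57],0.407],
    [0,[-26,-378,-57],0.407],
  ],
)

```text
time_s: 28.45
ee_pos: [424.8, 33.2, 83.4]
ee_rot: [3.1, 89.9, 8.7]
force: [0.8, -0.4, -1.5]
gripper_width: 14.0
```

```bash
python3 - <<'E'
from h import *
pp()
f=cams.grab_frame("scene");save(f,"s16.png",(240,200,440,350),4)
E
```

```text
t 28.45 pos [424.8  33.2  83.4] jawyaw 95.56 tilt [0.001 0.   ] F [ 0.8 -0.4 -1.5] w 14.0 q6 -92.7
```

View pics/s16.png

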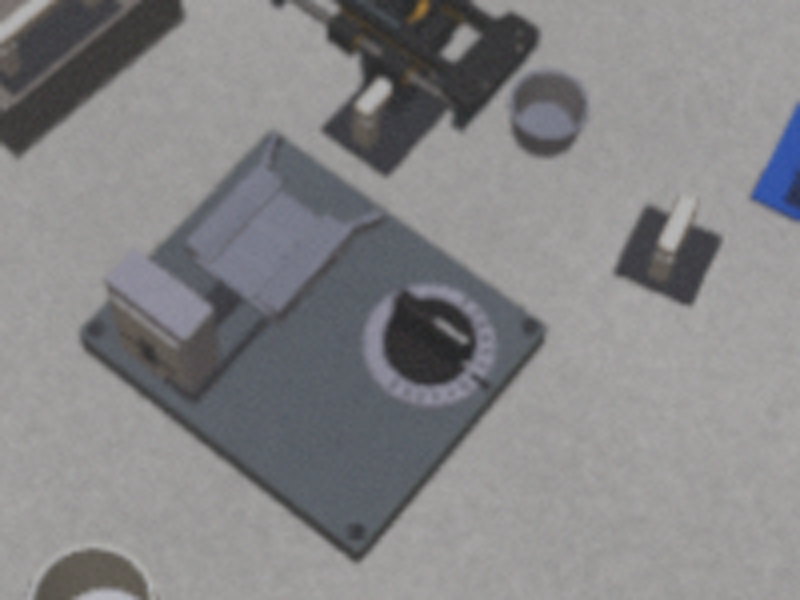

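Emit:
arm_command(
  deltas=[
    [0,[15,1.4,0],0],
    [0,[30,2.8,0],0],
    [0,[45,4.2,0],0],
    [0,[57,5.4,0],0],
    [0,[67,6.3,0],0],
    [0,[77,7.2,0],0],
    [0,[87,8.2,0],0],
    [0,[97,9.1,0],0],
    [0,[107,10.1,0],0],
    [0,[117,11,0],0],
    [0,[127,12,0],0],
    [0,[135,12.7,0],0],
    [0,[139,13.1,0],0],
    [0,[139,13.1,0],0],
    [0,[139,13.1,2],0],
    [0,[139,13.1,4],0],
    [0,[139,13.1,6],0],
    [0,[139,13.1,6],0],
    [0,[139,13.1,6],0],
  ],
)

```text
time_s: 30.4
ee_pos: [562.7, 45.7, 88.2]
ee_rot: [178.8, 89.9, -175.7]
force: [0.6, -1.0, -10.4]
gripper_width: 14.0
```

```bash
python3 - <<'E'
from h import *
pp()
f=cams.grab_frame("wrist");save(f,"w17.png")
E
```

```text
t 30.4 pos [562.7  45.7  88.2] jawyaw 95.51 tilt [-0.001 -0.   ] F [  0.6  -1.  -10.4] w 14.0 q6 -92.0
```

View pics/w17.png

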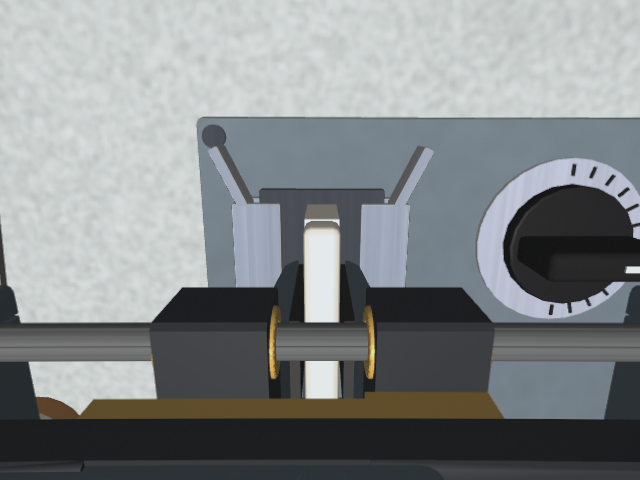

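Emit:
arm_command(
  deltas=[
    [0,[0,0,2],0],
    [0,[0,0,4],0],
    [0,[0,0,6],0],
    [0,[0,0,8],0],
    [0,[0,0,10],0],
    [0,[0,0,12],0],
    [0,[0,0,13],0],
    [0,[0,0,13],0],
    [0,[0,0,13],0],
    [0,[0,0,13],0],
    [0,[0,0,13],0],
  ],
)

```text
time_s: 31.55
ee_pos: [562.7, 45.8, 101.7]
ee_rot: [179.9, 89.9, -174.6]
force: [-1.8, -2.6, -16.2]
gripper_width: 13.8
```

```bash
python3 - <<'E'
from h import *
pp()
f=cams.grab_frame("wrist");save(f,"w18.png")
E
```

```text
t 31.55 pos [562.7  45.8 101.7] jawyaw 95.51 tilt [-0.001 -0.   ] F [ -1.8  -2.6 -16.2] w 13.8 q6 -92.0
```

View pics/w18.png

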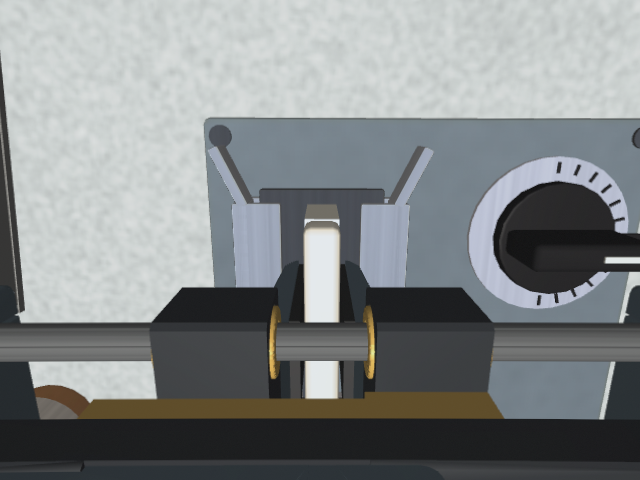

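Emit:
arm_command(
  deltas=[
    [0,[0,0,0],0],
    [0,[0,0,0],0],
    [0,[0,0,0],0],
    [0,[0,0,0],0],
    [0,[0,0,0],0],
    [0,[0,0,0],0],
    [0,[0,0,0],0],
    [0,[0,0,0],0],
    [0,[0,0,0],0],
    [0,[0,0,0],0],
    [0,[0,0,0],0],
    [0,[0,0,0],0],
  ],
)

```text
time_s: 32.8
ee_pos: [562.8, 45.7, 101.8]
ee_rot: [179.7, 89.9, -174.8]
force: [-3.4, -2.4, -16.2]
gripper_width: 13.7
```

Emit:
arm_command(
  deltas=[
    [0,[0,0,-3],0],
    [0,[0,0,-6],0],
    [0,[0,0,-9],0],
    [0,[0,0,-12],0],
    [0,[0,0,-15],0],
    [0,[0,0,-17],0],
    [0,[0,0,-19],0],
    [0,[0,0,-19],0],
    [0,[-10,-0.9,-19],0],
    [0,[-25,-2.4,-19],0],
    [0,[-40,-3.8,-19],0],
    [0,[-60,-5.7,-19],0],
    [0,[-80,-7.6,-19],0],
    [0,[-100,-9.5,-19],0],
    [0,[-120,-11.3,-19],0],
    [0,[-139,-13.2,-19],0],
    [0,[-139,-13.2,-19],0],
  ],
)

```text
time_s: 34.5
ee_pos: [421.6, 32.6, 83.4]
ee_rot: [165.8, 89.9, 171.3]
force: [0.1, -0.4, -2.0]
gripper_width: 13.8
```

Emit:
arm_command(
  deltas=[
    [0,[0,-20,30],0],
    [0,[0,-50,60],-0.03],
    [0,[10,-85,90],-0.06],
    [0,[30,-120,110],-0.09],
    [0,[50,-155,117],-0.09],
    [0,[70,-190,117],-0.09],
    [0,[90,-230,117],-0.09],
    [0,[108,-275,117],-0.09],
    [0,[118,-315,117],-0.09],
    [0,[118,-334,100],-0.09],
    [0,[118,-334,60],-0.09],
    [0,[118,-334,20],-0.09],
    [0,[118,-334,-10],-0.09],
    [0,[118,-334,-25],-0.09],
    [0,[118,-334,-33],-0.09],
    [0,[118,-334,-37],-0.09],
    [0,[118,-334,-38],-0.09],
    [0,[118,-334,-38],-0.09],
    [0,[118,-334,-38],-0.09],
  ],
)

```text
time_s: 36.4
ee_pos: [543.0, -301.6, 45.9]
ee_rot: [-25.2, 89.9, -24.8]
force: [0.9, 0.1, 0.3]
gripper_width: 13.9
```

```bash
python3 - <<'E'
from h import *
pp()
f=cams.grab_frame("wrist");save(f,"w19.png")
E
```

```text
t 36.4 pos [ 543.  -301.6   45.9] jawyaw 90.35 tilt [ 0.002 -0.001] F [0.9 0.1 0.3] w 13.9 q6 -120.5
```

View pics/w19.png

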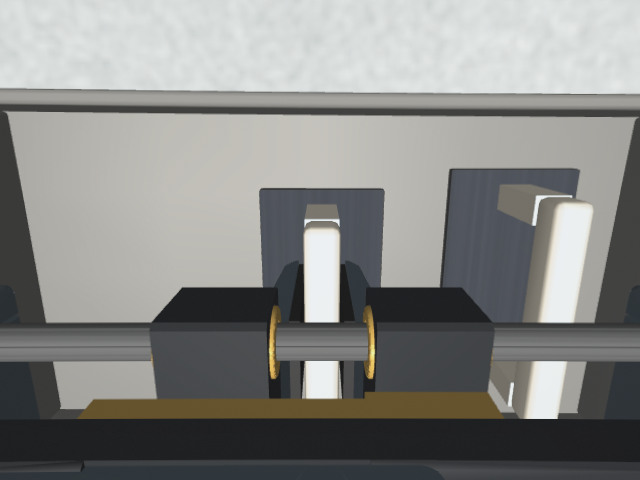

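Emit:
arm_command(
  deltas=[
    [0.35,[0,0,0],0],
    [0.35,[0,0,0],0],
    [0.35,[0,0,0],0],
    [0.35,[0,0,0],0],
    [0.35,[0,0,5],0],
    [0.35,[0,0,30],0],
    [0.35,[0,0,70],0],
    [0.35,[0,0,110],0],
    [0.5,[-10,10,145],0],
    [0.7,[-30,40,155],0],
  ],
)

```text
time_s: 37.45
ee_pos: [515.1, -263.8, 204.6]
ee_rot: [-31.1, 89.4, -30.9]
force: [0.3, -0.6, 0.4]
gripper_width: 45.3
```

Emit:
arm_command(
  deltas=[
    [1,[-15,45,0],0.03],
    [1,[-30,90,0],0.06],
    [1,[-45,135,0],0.1],
    [1,[-60,180,0],0.15],
    [1,[-75,225,0],0.2],
    [1,[-90,270,0],0.25],
    [1,[-105,315,0],0.3],
    [1,[-120,360,0],0.3],
    [1,[-135,405,-5],0.3],
    [1,[-148,450,-10],0.3],
    [1,[-155,490,-10],0.3],
    [1,[-155.5,502.5,-10],0.3],
    [1,[-155.5,502.5,-10],0.3],
    [1,[-155.5,502.5,-10],0.3],
  ],
)

```text
time_s: 38.85
ee_pos: [357.0, 240.3, 190.0]
ee_rot: [-111.3, 90.0, -93.8]
force: [0.1, 0.4, 0.7]
gripper_width: 91.0
```

```bash
python3 - <<'E'
from h import *
pp()
f=cams.grab_frame("wrist");save(f,"w20.png");np.savez("w20.npz",f=f)
f=cams.grab_frame("top");save(f,"t20.png",(370,90,530,330),2.5)
E
```

```text
t 38.85 pos [357.  240.3 190. ] jawyaw 107.55 tilt [-0.    -0.001] F [0.1 0.4 0.7] w 91.0 q6 -75.1
```

View pics/w20.png

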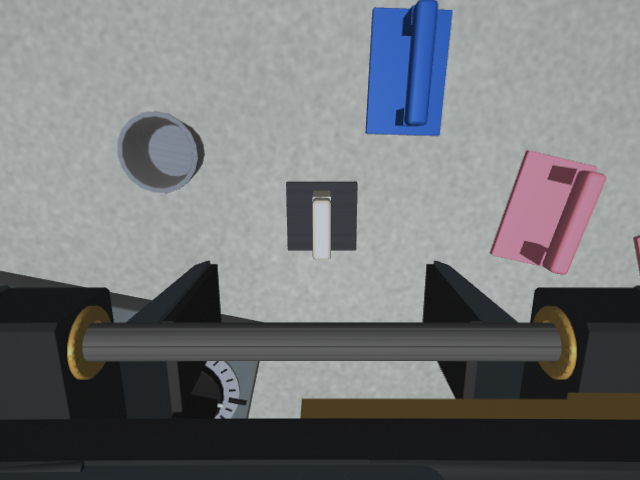

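View pics/t20.png

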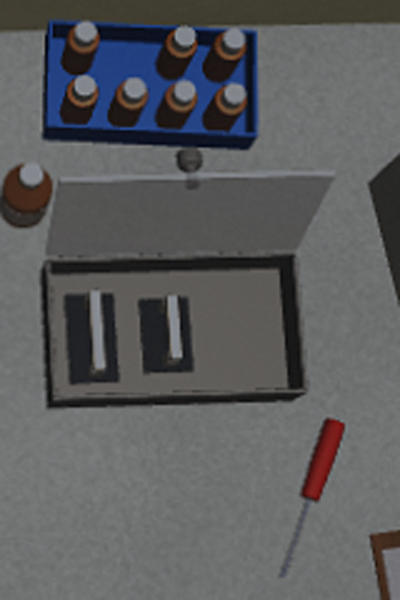

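```bash
python3 - <<'E'
from h import *
f=np.load("w20.npz",allow_pickle=True)["f"].item()
w=onz(f,[(313,199),(330,199),(330,259),(313,259)],56);print("bar",w.mean(0).round(1))
w=onz(f,[(287,182),(356.5,182),(357,250),(289,250)],6);print("plate",w.round(1),w.mean(0).round(1))
E
```

```text
bar [354.8 238.5  56. ]
plate [[336.1 202.3   6. ]
 [318.6 257.6   6. ]
 [374.4 277.1   6. ]
 [392.3 220.6   6. ]] [355.4 239.4   6. ]
```

Emit:
arm_command(
  deltas=[
    [0.6,[0,0,-40],0],
    [0.5,[0,0,-80],0],
    [0.45,[0,0,-110],0],
    [0.45,[0,0,-130],0],
    [0.45,[0,0,-142],0],
    [0.45,[0,0,-150],0],
    [0,[0,0,-150],0],
    [0,[0,0,-150],0],
    [0,[0,0,-150],0],
    [0,[0,0,-150],0],
    [0,[0,0,-150],0],
    [0,[0,0,-150],0],
    [0,[0,0,-150],0],
    [0,[0,0,-150],0],
    [0,[0,0,-140],0],
    [0,[0,0,-120],0],
    [0,[0,0,-90],0],
    [0,[0,0,-50],0],
    [0,[0,0,-50],0],
    [0,[0,0,-50],0],
  ],
  grip_force=45,
)

```text
time_s: 40.95
ee_pos: [356.8, 241.3, 140.7]
ee_rot: [24.8, 89.9, 42.3]
force: [-0.7, 0.4, -2.0]
gripper_width: 13.3
```

```bash
python3 - <<'E'
from h import *
pp()
f=cams.grab_frame("wrist");save(f,"w21.png")
E
```

```text
t 40.95 pos [356.8 241.3 140.7] jawyaw 107.55 tilt [0.001 0.001] F [-0.7  0.4 -2. ] w 13.3 q6 -75.0
```

View pics/w21.png

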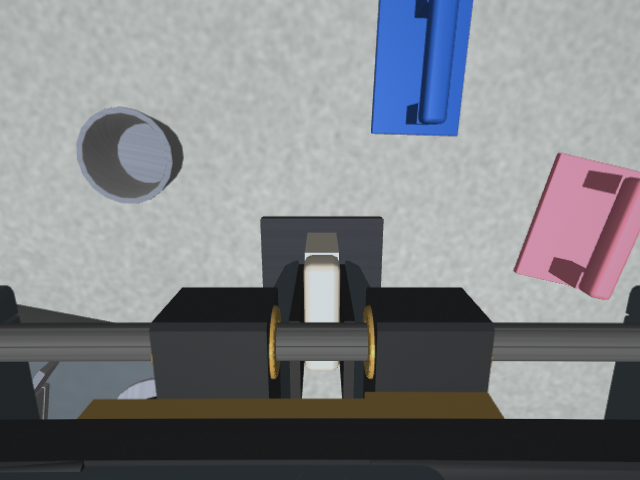

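Emit:
arm_command(
  deltas=[
    [0,[20,-20,5],-0.05],
    [0,[45,-50,5],-0.1],
    [0,[67.5,-90,5],-0.15],
    [0,[67.5,-130,5],-0.21],
    [0,[67.5,-170,0],-0.21],
    [0,[67.5,-200,-15],-0.21],
    [0,[67.5,-208.5,-35],-0.21],
    [0,[67.5,-208.5,-50],-0.21],
    [0,[67.5,-208.5,-57],-0.21],
    [0,[67.5,-208.5,-57],-0.21],
    [0,[67.5,-208.5,-57],-0.21],
    [0,[67.5,-208.5,-57],-0.21],
  ],
)

```text
time_s: 42.2
ee_pos: [424.8, 33.0, 83.4]
ee_rot: [4.2, 89.9, 9.7]
force: [0.3, 0.9, -0.8]
gripper_width: 13.7
```

```bash
python3 - <<'E'
from h import *
pp()
f=cams.grab_frame("scene");save(f,"s22.png",(240,200,440,350),4)
E
```

```text
t 42.2 pos [424.8  33.   83.4] jawyaw 95.55 tilt [0.001 0.   ] F [ 0.3  0.9 -0.8] w 13.7 q6 -92.7
```

View pics/s22.png

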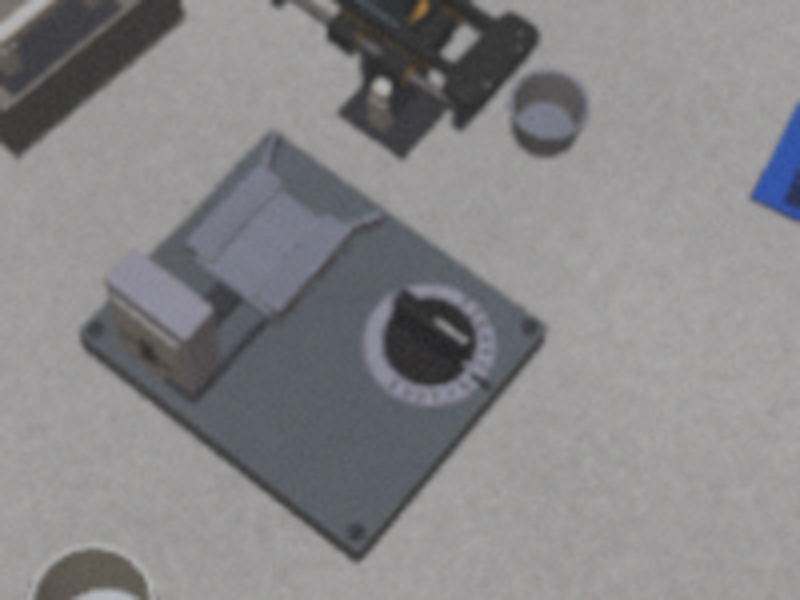

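Emit:
arm_command(
  deltas=[
    [0,[20,1.9,0],0],
    [0,[40,3.8,0],0],
    [0,[58,5.5,0],0],
    [0,[67,6.3,0],0],
    [0,[77,7.2,0],0],
    [0,[87,8.2,0],0],
    [0,[97,9.1,0],0],
    [0,[107,10.1,0],0],
    [0,[117,11,0],0],
    [0,[127,12,0],0],
    [0,[135,12.7,0],0],
    [0,[139,13.1,0],0],
    [0,[139,13.1,0],0],
    [0,[139,13.1,2],0],
    [0,[139,13.1,4],0],
    [0,[139,13.1,6],0],
    [0,[139,13.1,6],0],
    [0,[139,13.1,6],0],
  ],
)

```text
time_s: 44.05
ee_pos: [562.7, 45.7, 88.2]
ee_rot: [174.2, 89.9, 179.7]
force: [0.4, 0.2, -8.4]
gripper_width: 13.6
```

```bash
python3 - <<'E'
from h import *
pp()
f=cams.grab_frame("wrist");save(f,"w23.png")
E
```

```text
t 44.05 pos [562.7  45.7  88.2] jawyaw 95.51 tilt [-0.002  0.   ] F [ 0.4  0.2 -8.4] w 13.6 q6 -92.0
```

View pics/w23.png

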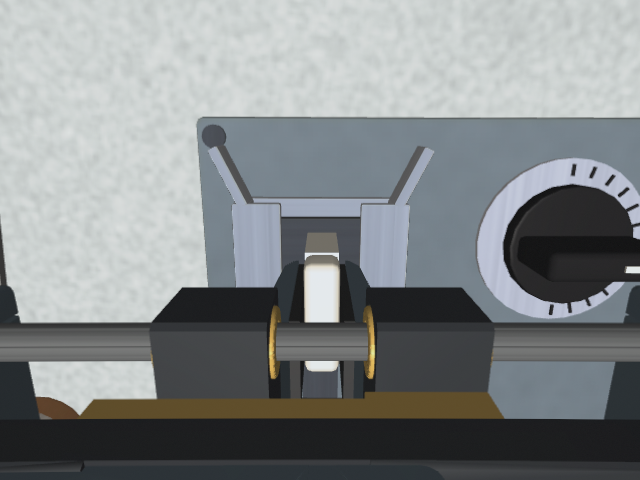

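Centred and engaged; lift and hold.

Emit:
arm_command(
  deltas=[
    [0,[0,0,2],0],
    [0,[0,0,4],0],
    [0,[0,0,6],0],
    [0,[0,0,8],0],
    [0,[0,0,10],0],
    [0,[0,0,12],0],
    [0,[0,0,13],0],
    [0,[0,0,13],0],
    [0,[0,0,13],0],
    [0,[0,0,13],0],
    [0,[0,0,13],0],
  ],
)

```text
time_s: 45.2
ee_pos: [562.7, 45.7, 101.6]
ee_rot: [175.2, 89.9, -179.3]
force: [-2.7, -0.5, -16.1]
gripper_width: 13.5
```

```bash
python3 - <<'E'
from h import *
pp()
f=cams.grab_frame("wrist");save(f,"w24.png")
E
```

```text
t 45.2 pos [562.7  45.7 101.6] jawyaw 95.51 tilt [-0.002 -0.   ] F [ -2.7  -0.5 -16.1] w 13.5 q6 -92.0
```

View pics/w24.png

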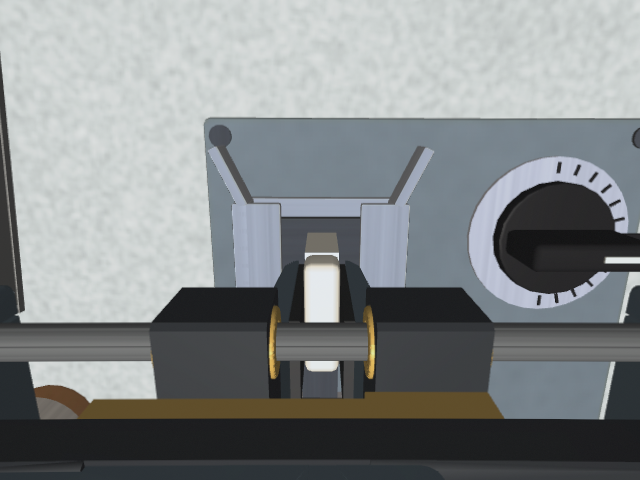

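Emit:
arm_command(
  deltas=[
    [0,[0,0,0],0],
    [0,[0,0,0],0],
    [0,[0,0,0],0],
    [0,[0,0,0],0],
    [0,[0,0,0],0],
    [0,[0,0,0],0],
    [0,[0,0,0],0],
    [0,[0,0,0],0],
    [0,[0,0,0],0],
    [0,[0,0,0],0],
    [0,[0,0,0],0],
    [0,[0,0,0],0],
  ],
)

```text
time_s: 46.45
ee_pos: [562.8, 45.7, 101.8]
ee_rot: [174.0, 89.9, 179.5]
force: [-5.2, -0.8, -16.6]
gripper_width: 13.6
```

Emit:
arm_command(
  deltas=[
    [0,[0,0,-3],0],
    [0,[0,0,-6],0],
    [0,[0,0,-9],0],
    [0,[0,0,-12],0],
    [0,[0,0,-15],0],
    [0,[0,0,-17],0],
    [0,[0,0,-19],0],
    [0,[0,0,-19],0],
    [0,[-10,-0.9,-19],0],
    [0,[-25,-2.4,-19],0],
    [0,[-40,-3.8,-19],0],
    [0,[-60,-5.7,-19],0],
    [0,[-80,-7.6,-19],0],
    [0,[-100,-9.5,-19],0],
    [0,[-120,-11.3,-19],0],
    [0,[-139,-13.2,-19],0],
    [0,[-139,-13.2,-19],0],
  ],
)

```text
time_s: 48.15
ee_pos: [421.9, 32.4, 83.6]
ee_rot: [170.2, 90.0, 175.7]
force: [-0.3, 0.1, -1.2]
gripper_width: 13.4
```

Emit:
arm_command(
  deltas=[
    [0,[0,-20,30],0],
    [0,[0,-50,60],-0.03],
    [0,[10,-90,90],-0.06],
    [0,[30,-130,110],-0.09],
    [0,[50,-175,117],-0.09],
    [0,[70,-220,117],-0.09],
    [0,[90,-265,117],-0.09],
    [0,[108,-310,117],-0.09],
    [0,[118,-355,117],-0.09],
    [0,[118,-395,117],-0.09],
    [0,[118,-424,100],-0.09],
    [0,[118,-424,60],-0.09],
    [0,[118,-424,20],-0.09],
    [0,[118,-424,-10],-0.09],
    [0,[118,-424,-25],-0.09],
    [0,[118,-424,-33],-0.09],
    [0,[118,-424,-37],-0.09],
    [0,[118,-424,-38],-0.09],
    [0,[118,-424,-38],-0.09],
    [0,[118,-424,-38],-0.09],
  ],
)

```text
time_s: 50.15
ee_pos: [543.0, -391.9, 46.3]
ee_rot: [-35.3, 89.9, -34.9]
force: [0.4, -0.2, -1.7]
gripper_width: 13.8
```

```bash
python3 - <<'E'
from h import *
pp()
f=cams.grab_frame("wrist");save(f,"w25.png")
E
```

```text
t 50.15 pos [ 543.  -391.9   46.3] jawyaw 90.36 tilt [ 0.002 -0.001] F [ 0.4 -0.2 -1.7] w 13.8 q6 -127.2
```

View pics/w25.png

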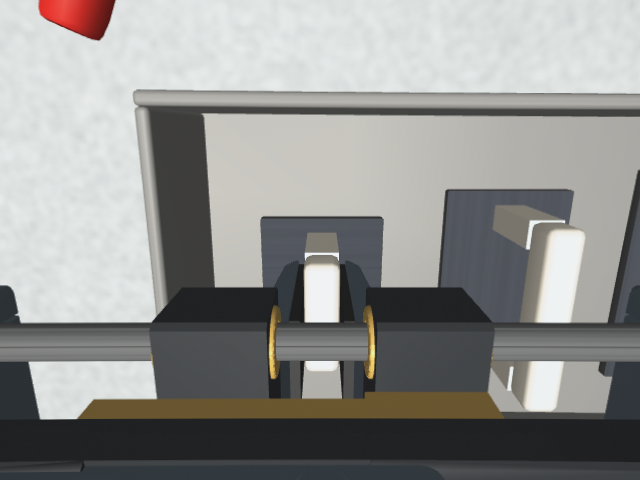

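Emit:
arm_command(
  deltas=[
    [0,[0,0,-1],0],
    [0,[0,0,-1],0],
    [0.35,[0,0,-1],0],
    [0.35,[0,0,-1],0],
    [0.35,[0,0,-1],0],
    [0.35,[0,0,-1],0],
    [0.35,[0,0,5],0],
    [0.35,[0,0,30],0],
    [0.35,[0,0,70],0],
    [0.35,[0,0,110],0],
    [0.35,[0,0,150],0],
    [0.35,[-10,30,200],0],
    [0.35,[-10,60,250],0],
    [0,[-10,85,275],0],
    [0,[-10,85,275],0],
    [0,[-10,85,275],0],
  ],
)

```text
time_s: 51.8
ee_pos: [532.6, -306.0, 321.7]
ee_rot: [-35.4, 89.8, -34.9]
force: [-0.2, -0.2, -0.5]
gripper_width: 10.7
```

```bash
python3 - <<'E'
from h import *
pp()
f=cams.grab_frame("wrist");save(f,"w26.png");np.savez("w26.npz",f=f)
f=cams.grab_frame("top");save(f,"t26.png",(370,90,530,270),4)
s=cams.grab_frame("scene");save(s,"s26.png",(130,120,310,255),4);np.savez("t26.npz",t=f,s=s)
E
```

```text
t 51.8 pos [ 532.6 -306.   321.7] jawyaw 90.43 tilt [ 0.003 -0.002] F [-0.2 -0.2 -0.5] w 10.7 q6 -121.4
```

View pics/w26.png

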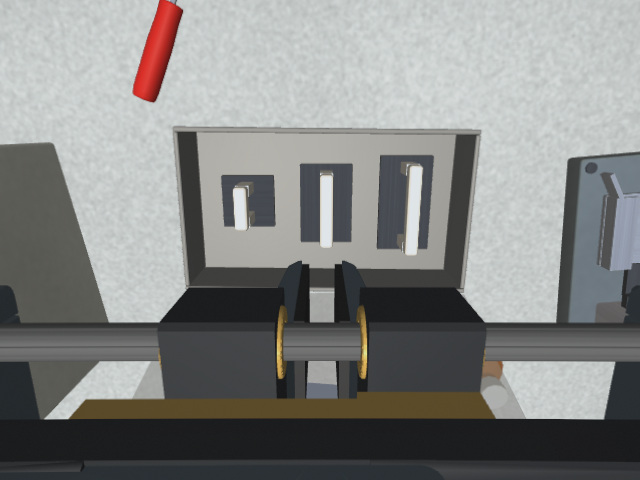

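View pics/t26.png

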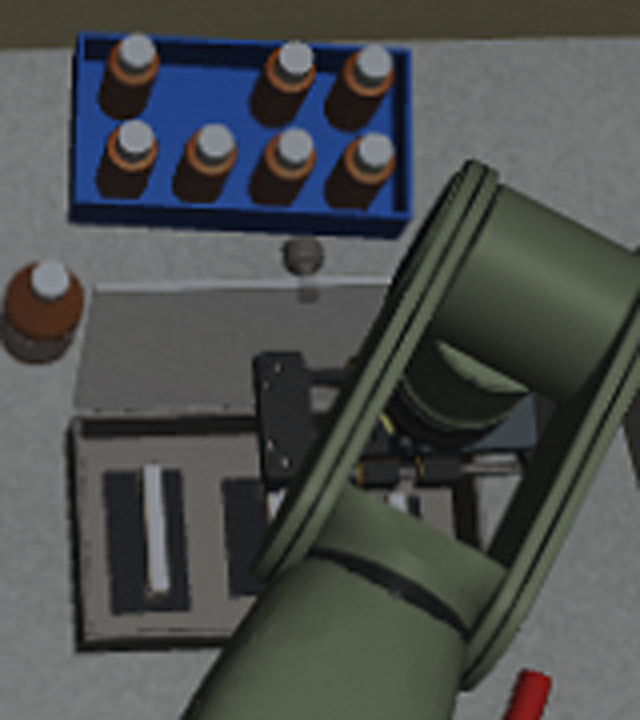

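View pics/s26.png

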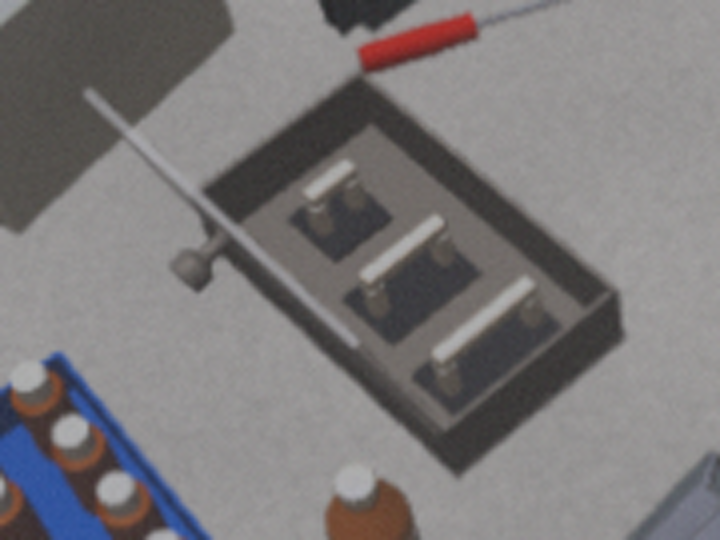

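```bash
python3 - <<'E'
from h import *
d=np.load("t26.npz",allow_pickle=True);t=d["t"].item();s=d["s"].item()
print(tri([t,s],[unc(94,288,(370,90),4),unc(357,345,(130,120),4)]))
t0=np.load("f0.npz",allow_pickle=True)["t"].item()
print("-y end",tri([t0,s],[unc(333,174,(370,90),2.5),unc(90,93,(130,120),4)]))
print("knob",tri([t,s],[unc(303,255,(370,90),4),unc(193,270,(130,120),4)]))
E
```

```text
(array([ 672.99239848, -151.5921678 ,  235.05692456]), [np.float64(1.3912622063823565), np.float64(1.3912622063822402)])
-y end (array([ 671.20627164, -448.3672115 ,  233.05765208]), [np.float64(0.2399419152231979), np.float64(0.23994191522320607)])
knob (array([ 702.91511641, -300.58940897,  199.46444723]), [np.float64(0.004466680487748307), np.float64(0.004466680487641051)])
```

Emit:
arm_command(
  deltas=[
    [0,[40,20,10],0],
    [0,[80,40,10],0],
    [0,[120,61,10],0],
    [0,[155,61,10],0],
    [0,[190,61,10],0],
    [0,[190,61,0],0],
    [0,[190,61,-40],0],
    [0,[190,61,-75],0],
    [0,[190,61,-100],0],
    [0,[190,61,-105],0],
    [0,[190,61,-105],0],
    [0,[190,61,-105],0],
  ],
  grip_force=20,
)

```text
time_s: 53.15
ee_pos: [722.6, -246.1, 216.5]
ee_rot: [-20.3, 89.9, -20.0]
force: [-0.0, -0.7, 0.3]
gripper_width: 0.6
```

```bash
python3 - <<'E'
from h import *
pp()
f=cams.grab_frame("scene");save(f,"s27.png",(100,80,340,260),3.3)
E
```

```text
t 53.15 pos [ 722.6 -246.1  216.5] jawyaw 90.32 tilt [ 0.002 -0.001] F [-0.  -0.7  0.3] w 0.6 q6 -110.0
```

View pics/s27.png

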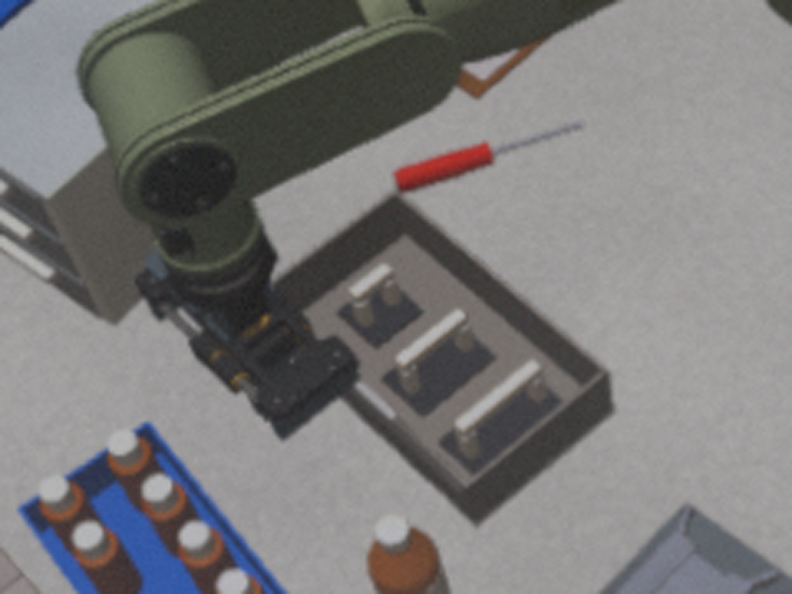

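Emit:
arm_command(
  deltas=[
    [0,[-15,0,0],0],
    [0,[-30,0,0],0],
    [0,[-42,0,2],0],
    [0,[-52,0,4],0],
    [0,[-60,0,5],0],
    [0,[-66,0,6],0],
    [0,[-73,0,6],0],
    [0,[-80,0,6.5],0],
    [0,[-94,0,6],0],
    [0,[-108,0,3.5],0],
    [0,[-121.5,0,0],0],
    [0,[-134.6,0,-5],0],
    [0,[-147,0,-11.5],0],
    [0,[-159,0,-19],0],
    [0,[-159,0,-19],0],
  ],
)

```text
time_s: 54.7
ee_pos: [560.5, -245.1, 194.5]
ee_rot: [162.5, 89.7, 162.8]
force: [0.3, 0.4, -0.3]
gripper_width: 0.4
```

```bash
python3 - <<'E'
from h import *
pp()
f=cams.grab_frame("scene");save(f,"s28.png",(100,80,340,260),3.3)
E
```

```text
t 54.7 pos [ 560.5 -245.1  194.5] jawyaw 90.32 tilt [-0.005  0.002] F [ 0.3  0.4 -0.3] w 0.4 q6 -115.0
```

View pics/s28.png

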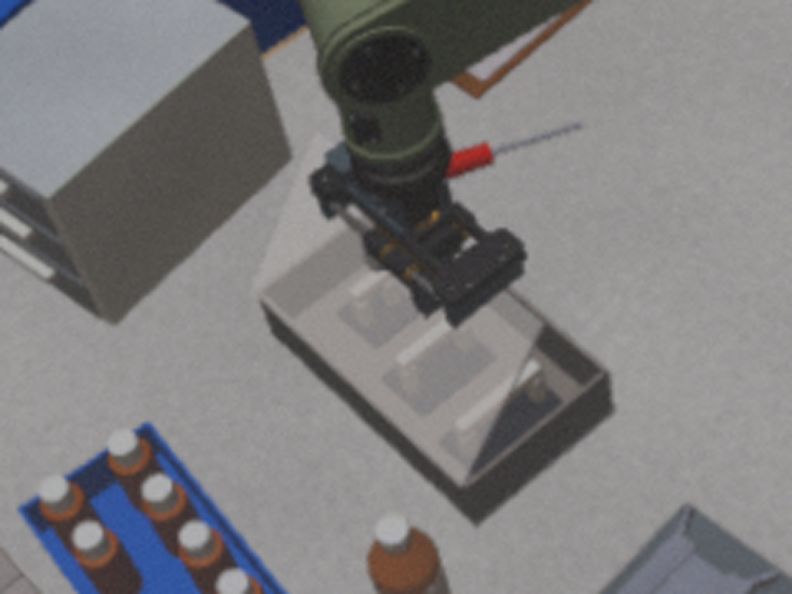

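Emit:
arm_command(
  deltas=[
    [0,[-11,0,-8.5],0],
    [0,[-21,0,-18],0],
    [0,[-30,0,-29],0],
    [0,[-38,0,-40.4],0],
    [0,[-42,0,-46.5],0],
    [0,[-45,0,-52.7],0],
    [0,[-48,0,-59],0],
    [0,[-50.5,0,-65.5],0],
    [0,[-53,0,-72.2],0],
    [0,[-54.8,0,-78.8],0],
    [0,[-56.4,0,-85.7],0],
    [0,[-57.7,0,-92.6],0],
    [0,[-58.2,0,-96],0],
    [0,[-58.6,0,-99.5],0],
    [0,[-58.9,0,-102],0],
    [0,[-58.9,0,-104],0],
    [0,[-58.9,0,-104],0],
    [0,[-58.9,0,-104],0],
  ],
)

```text
time_s: 56.55
ee_pos: [504.5, -245.5, 92.0]
ee_rot: [-24.1, 90.0, -23.8]
force: [-0.4, -0.4, 0.6]
gripper_width: 0.5
```

```bash
python3 - <<'E'
from h import *
pp()
f=cams.grab_frame("scene");save(f,"s29.png",(100,80,340,260),3.3)
E
```

```text
t 56.55 pos [ 504.5 -245.5   92. ] jawyaw 90.36 tilt [ 0. -0.] F [-0.4 -0.4  0.6] w 0.5 q6 -117.5
```

View pics/s29.png

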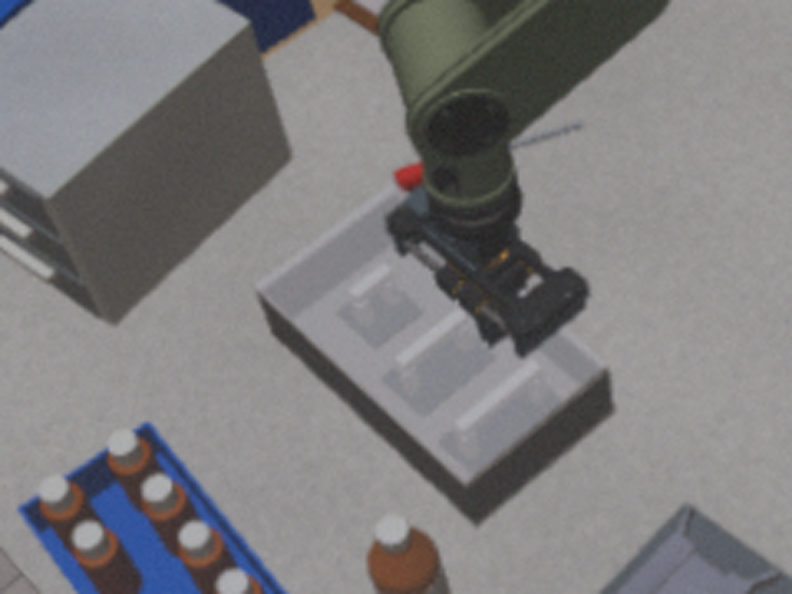

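Emit:
arm_command(
  deltas=[
    [0,[0,0,-0.5],0],
    [0,[0,0,-1],0],
    [0,[0,0,-1.5],0],
    [0,[0,0,-2],0],
    [0,[0,0,-2],0],
  ],
)

```text
time_s: 57.1
ee_pos: [504.5, -245.5, 90.0]
ee_rot: [-19.0, 90.0, -18.6]
force: [0.5, -0.7, -0.3]
gripper_width: 0.7
```

Emit:
arm_command(
  deltas=[
    [0,[0,0,-0.4],0],
    [0,[0,0,-0.8],0],
    [0,[0,0,-0.8],0],
    [0,[0,0,-0.8],0],
  ],
)

```text
time_s: 57.5
ee_pos: [504.5, -245.5, 89.8]
ee_rot: [-27.9, 90.0, -27.6]
force: [-1.3, 0.2, 4.9]
gripper_width: 0.1
```

Emit:
arm_command(
  deltas=[
    [0,[0,0,-0.5],0],
    [0,[0,0,-1],0],
    [0,[0,0,-1],0],
    [0,[0,0,-1],0],
  ],
)

```text
time_s: 57.9
ee_pos: [504.5, -245.5, 89.7]
ee_rot: [-28.6, 89.9, -28.2]
force: [-2.5, 0.7, 10.4]
gripper_width: 0.5
```

Emit:
arm_command(
  deltas=[
    [0,[0,0,1],0],
    [0,[0,0,10],0],
    [0,[0,0,40],0],
    [0,[0,0,80],0],
    [0,[-10,0,120],0],
    [0,[-30,0,160],0],
    [0,[-60,0,200],0],
    [0,[-90,-20,220],0],
    [0,[-120,-40,220],0],
    [0,[-150,-60,220],0],
    [0,[-180,-80,220],0],
    [0,[-200,-100,220],0],
    [0,[-200,-100,220],0],
    [0,[-200,-100,220],0],
  ],
)

```text
time_s: 59.3
ee_pos: [304.4, -345.4, 308.3]
ee_rot: [48.4, 89.9, 48.7]
force: [0.1, -1.0, -0.1]
gripper_width: 0.7
```

```bash
python3 - <<'E'
from h import *
pp()
f=cams.grab_frame("scene");save(f,"s30.png",(120,80,520,380),2)
t=cams.grab_frame("top");save(t,"t30.png",(130,90,530,340),2)
np.savez("t30.npz",t=t,s=f)
E
```

```text
t 59.3 pos [ 304.4 -345.4  308.3] jawyaw 90.27 tilt [0.001 0.001] F [ 0.1 -1.  -0.1] w 0.7 q6 -140.4
```

View pics/s30.png

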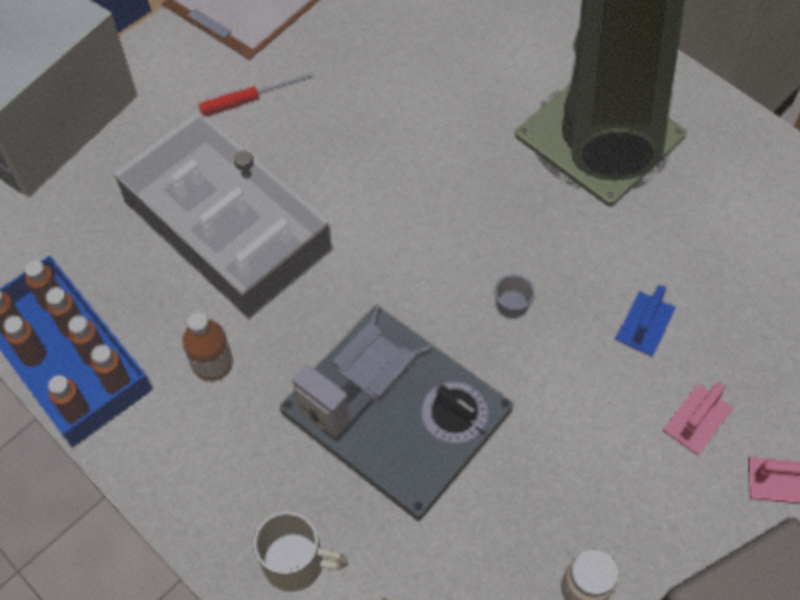

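View pics/t30.png

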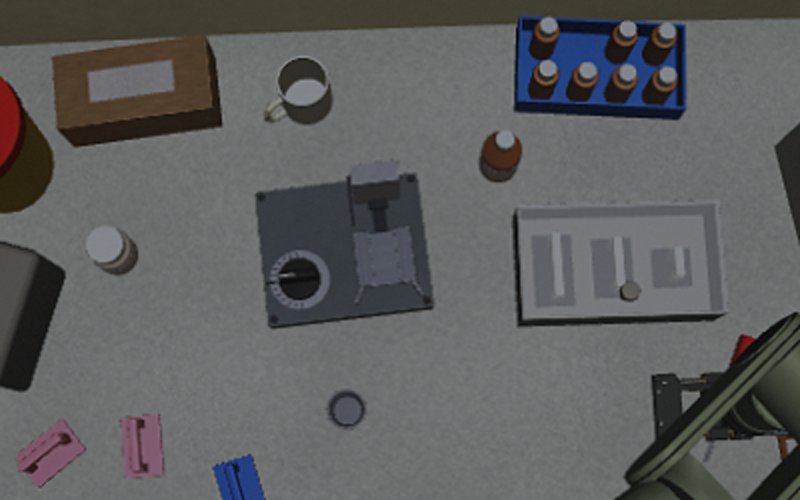

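```bash
python3 - <<'E'
from h import *
d=np.load("t30.npz",allow_pickle=True);t=d["t"].item();s=d["s"].item()
print("knob",tri([t,s],[unc(629,291,(130,90),2),unc(243,159,(120,80),2)]))
print("lid front corners z",tri([t,s],[unc(519,320,(130,90),2),unc(329,228,(120,80),2)]))
env.job_done();pp()
E
```

```text
knob (array([ 488.91597927, -299.43767852,  119.86540386]), [np.float64(1.375537840648086), np.float64(1.3755378406479544)])
lid front corners z (array([ 461.12125275, -148.42543461,   65.01434351]), [np.float64(2.0937339941885713), np.float64(2.093733994188402)])
the job is handed in; nothing more can be done
the job is handed in; nothing more can be done
```

I handed the job in at about 59 s. As far as my checks show, every step was done. I had no direct reading of the joints, and handing in gives no verdict.

- **Dial:** I turned it clockwise by 0.80 rad. The wrist picture showed the white pointer on the long index mark, and the later pictures show it unmoved.
- **Pulls present:** there were three: the 110 mm, 92 mm and 60 mm ones. The 60 mm pull was knocked aside while I was inserting the 110 mm one, so I found it again before gripping it.
- **Testing:** I slid each one into the shoe in that order and held it for about 1.5 to 2 s. In each hold the tool height put the plate's underside at about 61.7 mm. The wrist force was 15.5 to 16.6 N, including the pull's own weight. The force alone suggests a lift of about 13 to 15 mm and the tool height about 15.7 mm; both are inside the 11.5 to 18.5 mm band. I did not read the tester's own scale pointer.
- **Box:** all three pulls lie plate-down, side by side. I brought the lid down at no more than about 0.5 rad/s over the last quarter radian. It met a firm stop at about 10 N, at the height expected for a shut lid, and the last pictures show it flush.
- **Shoe and other things:** in the last pictures the shoe looks back at rest. The other things on the bench, including the look-alikes, are where they started, except that the screwdriver is partly hidden by the arm in the top view.

**Disagreements:**
- **Lid:** in the last pictures the lid's front corner came out at 65 mm, with a 2 mm miss between the two views, against about 70 mm expected. The knob came out at 120 mm, against about 113 mm. I put both down to hand-picked pixels, and relied on the firm stop instead.
- **Box middle:** the top and wrist views differed by about 6 mm, which was well within the room available.

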